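# Hang two washed parts baskets to drain

### The job

Hang both wire parts baskets up to drain, each by its bail on the hook of a drip stand: the deep basket on the taller stand and the shallow basket on the shorter one. Each must end hanging free and level from the middle kink of its bail, let go and at rest, and everything else on the worktop must stay where it stands.

Things in the scene. Friction and masses are not known exactly. Their poses are not given: they have to be found in the camera images.
- deep_basket_center (a point): the deep basket, at its middle half-way up (65 mm above its underside): loose steel-wire dip basket, box 72 mm high, 100 mm along its y, 76 mm along its x, 0.2 to 0.4 kg, with one rigid upright bail (fixed arch handle of 9 mm round bar) over its middle, in its y-z plane. The same either way round; z up
- deep_basket_bail (a point): the deep basket's bail: middle of its top, on the bar's centre line, 130 mm above the basket's underside, in the middle of a small upward kink 18 mm to either side along y; from there to 39 mm either side the bar is straight, level and 8 mm lower than this point, then goes down to the rim. x across the bail, y along it, z up
- shallow_basket_center (a point): the shallow basket, at its middle half-way up (49 mm above its underside): loose steel-wire dip basket, box 40 mm high, 100 mm along its y, 76 mm along its x, 0.2 to 0.4 kg, with one rigid upright bail (fixed arch handle of 9 mm round bar) over its middle, in its y-z plane. The same either way round; z up
- shallow_basket_bail (a point): the shallow basket's bail: middle of its top, on the bar's centre line, 98 mm above the basket's underside, in the middle of a small upward kink 18 mm to either side along y; from there to 39 mm either side the bar is straight, level and 8 mm lower than this point, then goes down to the rim. x across the bail, y along it, z up
- tall_stand_seat (a point): hook of the taller stand: its lowest point, on the centre line of its 10 mm round bar, 175 mm above the worktop. +x runs level back to the post, y sideways, z up. The bar is level 12 mm behind to 10 mm before this point, rises to +8 mm 40 mm behind it, and turns up in front: tip 30 mm before it, tip's top 21 mm above it. A seated bail's top lies 9.5 mm above it
- tall_stand: the taller drip stand, fixed, 370 mm high; origin on the worktop below its hook, axes as the hook's. Post's front 58 mm behind the hook. A shelf plate 100 mm wide roofs the hook: underside 187 mm above it, front edge straight above it, so a tool there must lean 20 degrees or more, body to the front (-x). Drip tray 116 mm wide, 12 mm high, 60 mm before to 85 mm behind. 
- short_stand_seat (a point): hook of the shorter stand: its lowest point, on the centre line of its 10 mm round bar, 120 mm above the worktop. +x runs level back to the post, y sideways, z up. The bar is level 12 mm behind to 10 mm before this point, rises to +8 mm 40 mm behind it, and turns up in front: tip 30 mm before it, tip's top 21 mm above it. A seated bail's top lies 9.5 mm above it
- short_stand: the shorter drip stand, fixed, 315 mm high; origin on the worktop below its hook, axes as the hook's. Post's front 58 mm behind the hook. A shelf plate 100 mm wide roofs the hook: underside 187 mm above it, front edge straight above it, so a tool there must lean 20 degrees or more, body to the front (-x). Drip tray 116 mm wide, 12 mm high, 60 mm before to 85 mm behind. Too low for the deep basket
- basket_right: the big lidded wire washing basket, fixed, between the baskets and the stands: fills x 0.295 to 0.625, y -0.115 to 0.29 of the worktop, up to 220 mm; it never moves. The stands are to its right (-y) side by side, the small baskets to its left. Origin under its middle
- bearing: ball bearing lying flat, 52 mm across, 15 mm high, near the baskets; origin under its centre. A bystander
- gear: small spur gear lying flat, 60 mm across, 16 mm high; origin under its centre. A bystander
- plug: pressed core plug, 54 mm across, 20 mm high; origin under its centre. A bystander
- injector: injector lying on its side, 104 mm long along its y, 24 mm high; origin under its centre. A bystander
- pin: piston pin standing upright, 26 mm across, 60 mm tall; origin under its centre. A bystander
- valve: poppet valve standing on its head, head 37 mm across, 106 mm tall; origin under its centre. A bystander

How it is judged:
By the outcome, as a careful person would: the job done as asked, in the order asked, and still so for the second after the job is handed in, with the robot touching nothing.
It also fails if it takes over 72 s, if anything falls off the work surface, if the arm or the gripper's body presses on something with over 40 N, if the wrist force passes 120 N, or if a joint passes its speed limit or range.

### The arm

A 6-joint arm with a two-finger parallel gripper is mounted at the origin on a cart in front of the work surface, level with it; the furniture and walls round the work are solid. World frame = base frame: x ahead of the robot, y to its left, z up, the work surface at z = 0. Lengths are in m, angles in rad, forces in N, time in s.
With the tool pointing down it reaches from about 0.3 to 0.875 m from the base axis. Payload 6.4 kg.
Tool frame: the origin (TCP) lies between the finger pads; the fingertips stand 25 mm ahead of it and the grasp point (between the pads) lies 6 mm ahead of it; z points along the fingers, y is the line along which they close (so a half turn about z gives the same grasp; the last joint's range is limited). The gripper opens to 85 mm and grips with 20 to 120 N. Pads are 22 mm wide; open, the fingers measure 114 mm over their backs; the gripper's body (76 mm by 85 mm) begins 54 mm behind the grasp point. The pads swing forward as they close: fully open they stand 13 mm farther back than shut.
Start: joints at [1.101, 0.181, 1.607, -0, 1.354, -0.206], TCP at [0.15, 0.555, 0.256] pointing down, gripper open.
Joint ranges: [-2.99, 2.99], [-0.89, 2.07], [0.3, 2.58], [-1.14, 4.28], [0, 2.63], [-3.12, 3.12]. Speed limits (rad/s): [2.57, 2.57, 3.01, 3.14, 3.14, 3.14].

### API

Orientations are given as a unit quaternion [w, x, y, z].
In Python, from bench import ctrl gives the robot as it stands.
- The arm moves only by the tool servo_tool, never from a script. Its argument "series" is text: rows parted by semicolons, each of 7 numbers parted by spaces: the gripper command: -1 is fully open, 1 is shut, values between are in proportion, then the shift along the tool's x, y, z in m, then the turn, a rotation vector about the tool's x, y, z in degrees. A call has 1 to 12 rows; each row is the pose to reach, as a shift and turn from the pose commanded when the call began, along the tool's axes at that moment; what a row does not reach only later rows make up. A row lasts 1/12 s, in which the tool goes at most 41.7 mm and 7.16 degrees, less where a joint would pass 70% of its speed; a pose out of reach is approached as far as the arm can. A call with a gripper value outside its range is refused whole. The fingers move at their own pace and stop on an object; the grip force is fixed at half the most. Time passes only in rows, so rows that repeat a pose let the fingers close. It gives the time, the measured TCP pose, the force, the opening and the grip force at its end, in the units of the state.
- ctrl.get_obs(): the state, without advancing time (a new reading comes with each control period).
- ctrl.camera(name): name is "side" or "top" or "wrist"; returns a dict with "img" (400x640x3 uint8, red, green, blue), "z_map" (400x640 float32, m along the optical axis (not along the pixel's ray), 0 where there is no reading), "fovy" (degrees; the focal length in pixels is half the picture's height over the tangent of half this angle, whatever the lens; pixels are square), "cx", "cy" (the principal point, pixels), "extrinsics" (4x4, takes a point from camera to world coordinates); the wrist camera has in their place "T_tool_cam" (4x4, takes a point from camera to tool coordinates, whose origin is the TCP and whose axes are the flange's). Camera axes: x right, y down, z forward; pixel columns grow to the right and rows downward; lengths in m; the calibration is good to about 2 mm. A picture is of the moment at which its call begins: read the wrist's pose just before it.
- ctrl.hand_in(): hands the job in; it is judged then, once.
The state is a dict: "time_s": time; "q": joint angles; "dq": joint speeds; "joint_efforts": joint torques, N m; "eef_pos": TCP position; "eef_rot": TCP orientation; "wrist_force": force on the tool from outside, world axes, zero at the start; "torque": the same for the moment, N m; "opening": opening from 0.0 (shut) to 1.0 (fully open); "grasp_force": force on a finger pad.
Only numpy, scipy, OpenCV 4.12 (cv2) and the standard library are available. Lean on these libraries where they do the work, as an engineer would, in place of code of your own. Each camera call takes 0.05 s, during which the arm holds its last target. There are 200 camera calls.

## Working session

There is one attempt and no reset: what is moved stays moved. The work goes in short steps, Python scripts to look and compute and a tool call to move; the robot and the scene stay as the last step left them, time stands still between calls to the robot, and variables do not carry over. Pictures are saved under pics/ and viewed, at most 12 in all, crops included, and the job is handed in when it is done.

Besides the shell and the picture viewer there is one more tool, called after ">>>" as a command line: name --argument value ..., lists and objects as JSON in quotes. servo_tool: Moves the arm, as the interface text tells. Its arguments: {"type":"object","properties":{"series":{"type":"string"}},"required":["series"]}

```bash
mkdir -p pics; ls
cat > h.py <<'E'
import numpy as np,cv2
from bench import ctrl
from scipy.spatial.transform import Rotation as R
def cam(n):
    o=ctrl.get_obs(); c=ctrl.camera(n); f=200/np.tan(np.radians(c["fovy"])/2)
    if n=="wrist":
        T=np.eye(4);q=o["eef_rot"];T[:3,:3]=R.from_quat([q[1],q[2],q[3],q[0]]).as_matrix();T[:3,3]=o["eef_pos"];E=T@c["T_tool_cam"]
    else:E=np.array(c["extrinsics"])
    z=c["z_map"];v,u=np.mgrid[:400,:640]
    P=np.stack([(u-c["cx"])/f*z,(v-c["cy"])/f*z,z],-1)@E[:3,:3].T+E[:3,3]
    P[z==0]=np.nan
    return c["img"],P,E,f,c
E
python3 - <<'E'
from h import *
o=ctrl.get_obs();print({k:np.round(v,3) for k,v in o.items()})
for n in("side","top","wrist"):
    i,P,E,f,c=cam(n);cv2.imwrite(f"pics/{n}0.png",i[...,::-1]);np.save(f"{n}0.npy",P);print(n,np.round(E,3).tolist(),f,c["cx"],c["cy"])
E
```

```text
pics
{'time_s': np.float64(0.0), 'q': array([ 1.101,  0.182,  1.608,  0.   ,  1.354, -0.206]), 'dq': array([-0.   , -0.001, -0.   ,  0.001, -0.001,  0.   ]), 'joint_efforts': array([ 2.0000e-03, -4.4487e+01, -3.5134e+01, -0.0000e+00,  9.0000e-03,
       -0.0000e+00]), 'eef_pos': array([0.15 , 0.555, 0.255]), 'eef_rot': array([-0.   ,  0.132,  0.991, -0.001]), 'wrist_force': array([ 0.571,  0.705, -0.07 ]), 'torque': array([ 0.035, -0.015,  0.014]), 'grasp_force': np.float64(0.0), 'opening': np.float64(1.003)}
side [[-0.397, 0.45, -0.8, 1.708], [0.918, 0.183, -0.353, 0.567], [-0.013, -0.874, -0.485, 0.883], [0.0, 0.0, 0.0, 1.0]] 511.7216157839994 328.16034047870136 193.3657237832223
top [[-0.063, -0.963, 0.263, 0.084], [-0.998, 0.06, -0.02, 0.072], [0.003, -0.264, -0.965, 1.66], [0.0, 0.0, 0.0, 1.0]] 475.0722490765182 322.83557920566574 200.01647830147965
wrist [[0.261, 0.928, 0.266, 0.082], [0.965, -0.251, -0.073, 0.573], [-0.001, 0.276, -0.961, 0.373], [0.0, 0.0, 0.0, 1.0]] 319.1591189980918 312.9360447250961 201.59050177313017
```

View pics/top0.png

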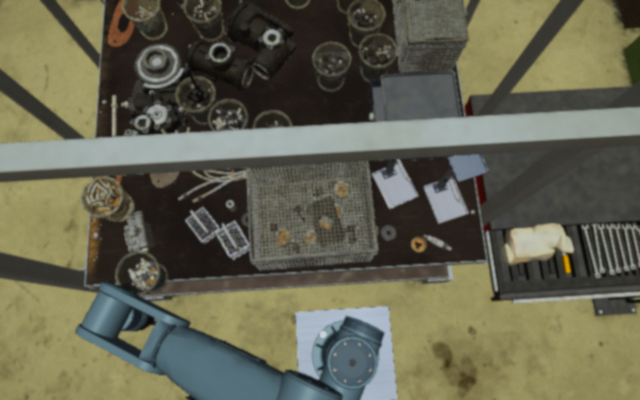

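View pics/wrist0.png

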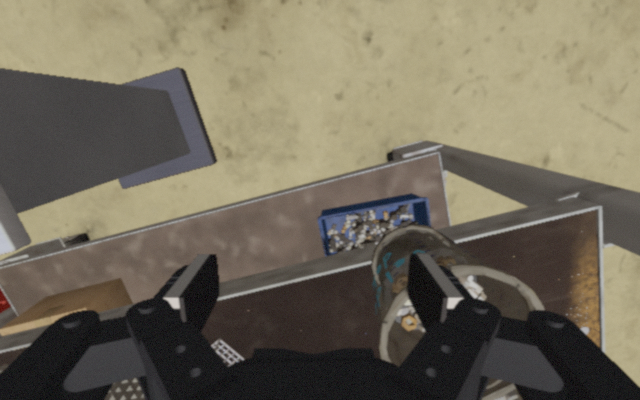

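View pics/side0.png

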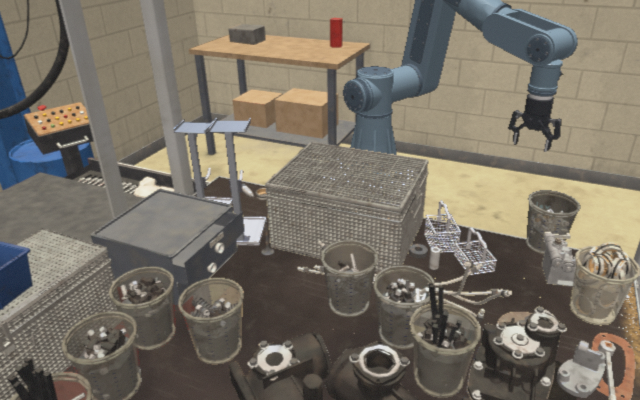

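The top view shows the two baskets at about (202,224) and (233,240), and the stands at about (395,185) and (445,198). I'll take a magnified composite next, along with the point heights.

Run:
```python
from h import *
t=cv2.imread("pics/top0.png");s=cv2.imread("pics/side0.png")
k=lambda im,u,v,w,h:cv2.resize(im[v:v+h,u:u+w],(400,300),interpolation=cv2.INTER_CUBIC)
cv2.imwrite("pics/comp.png",np.vstack([np.hstack([k(t,180,195,80,60),k(t,365,150,120,90)]),np.hstack([k(s,410,195,100,75),k(s,170,110,120,90+50)])]))
T=np.load("top0.npy");S=np.load("side0.npy")
def sel(P,x0,x1,y0,y1,z0,z1):
    m=(P[...,0]>x0)&(P[...,0]<x1)&(P[...,1]>y0)&(P[...,1]<y1)&(P[...,2]>z0)&(P[...,2]<z1);return P[m]
print("beam",np.nanmean(T[140,0:600:100],axis=0),T[140,300])
print("pts",[(p,np.round(T[p[1],p[0]],3)) for p in[(202,224),(233,240),(395,185),(445,198),(231,204)]])
def pr(n,A):
    print(n,len(A));
    if len(A)<60: print(np.round(A[np.argsort(-A[:,2])],3).tolist())
    else: print(np.round(np.c_[A.min(0),A.mean(0),A.max(0)],3).tolist())
for nm,P in(("T",T),("S",S)):
    B=sel(P,.25,.6,.31,.56,.05,.2)
    pr(nm+" bask",B)
    for z in(.085,.11):pr(nm+" bask>%g"%z,sel(P,.25,.6,.31,.56,z,.2))
    pr(nm+" stand shelf",sel(P,.25,.75,-.5,-.12,.30,.4))
    for lo,hi in((.3,.34),(.34,.4)):
        A=sel(P,.25,.75,-.5,-.12,lo,hi)
        if len(A)>5: print(nm,lo,cv2.minAreaRect(A[:,:2].astype(np.float32)),A[:,2].mean())
    for c in((.1,.145),(.16,.21)):pr(nm+" hook",sel(P,.25,.75,-.5,-.12,*c))
```

```text
beam [0.46413505 0.37418564 0.78836532] [0.31020586 0.08411907 1.11638333]
pts [((202, 224), array([ 0.475,  0.475, -0.003])), ((233, 240), array([0.409, 0.364, 0.001])), ((395, 185), array([ 0.576, -0.228,  0.004])), ((445, 198), array([ 0.515, -0.404,  0.005])), ((231, 204), array([0.535, 0.365, 0.025]))]
T bask 379
[[0.339, 0.432, 0.561], [0.311, 0.388, 0.495], [0.05, 0.084, 0.137]]
T bask>0.085 158
[[0.356, 0.425, 0.501], [0.331, 0.403, 0.492], [0.085, 0.11, 0.137]]
T bask>0.11 83
[[0.357, 0.398, 0.442], [0.331, 0.356, 0.383], [0.113, 0.124, 0.137]]
T stand shelf 783
[[0.483, 0.529, 0.566], [-0.453, -0.394, -0.337], [0.301, 0.312, 0.325]]
T 0.3 ((0.5330981016159058, -0.3940269947052002), (0.07937252521514893, 0.10324271023273468), 14.528535842895508) 0.3122270030398359
T hook 149
[[0.464, 0.541, 0.629], [-0.417, -0.353, -0.194], [0.101, 0.126, 0.145]]
T hook 118
[[0.53, 0.57, 0.613], [-0.39, -0.265, -0.193], [0.161, 0.182, 0.203]]
S bask 618
[[0.341, 0.442, 0.568], [0.31, 0.395, 0.5], [0.05, 0.076, 0.134]]
S bask>0.085 193
[[0.356, 0.437, 0.507], [0.334, 0.408, 0.496], [0.085, 0.105, 0.134]]
S bask>0.11 70
[[0.367, 0.412, 0.448], [0.337, 0.364, 0.385], [0.112, 0.123, 0.134]]
S stand shelf 1032
[[0.488, 0.588, 0.658], [-0.45, -0.279, -0.152], [0.3, 0.339, 0.376]]
S 0.3 ((0.5580670237541199, -0.3155023753643036), (0.28575074672698975, 0.11202902346849442), 76.13517761230469) 0.31294053734009514
S 0.34 ((0.6027293801307678, -0.21204884350299835), (0.08801103383302689, 0.10092543810606003), 20.67104148864746) 0.36398982376887534
S hook 627
[[0.465, 0.65, 0.75], [-0.435, -0.238, -0.149], [0.1, 0.124, 0.145]]
S hook 326
[[0.532, 0.599, 0.645], [-0.395, -0.268, -0.189], [0.16, 0.185, 0.21]]
```

View pics/comp.png

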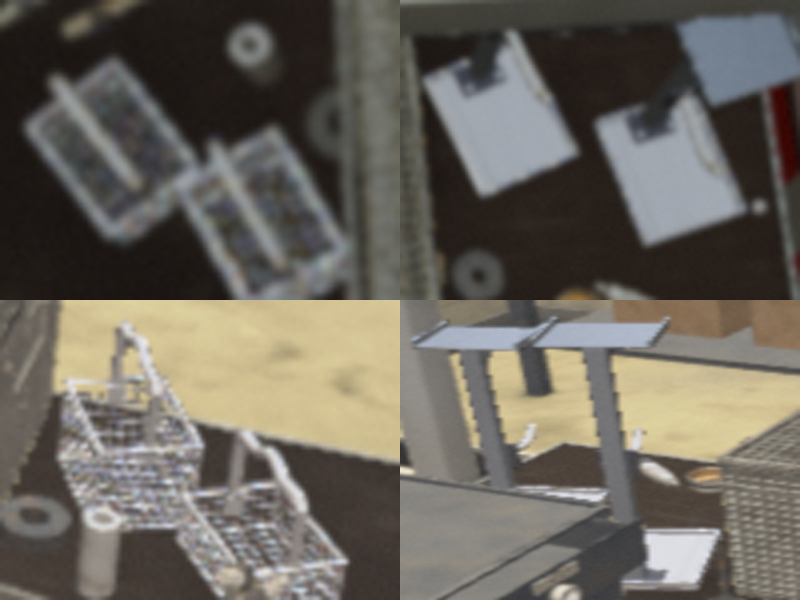

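The composite shows the deep basket in the front right of the pair and the shallow one behind it on the left. The trays and hooks are visible, with the tall stand nearer the washing basket. Next I'll fit the poses.

Run:
```python
from h import *
T=np.load("top0.npy");S=np.load("side0.npy")
def sel(P,x0,x1,y0,y1,z0,z1):
    m=(P[...,0]>x0)&(P[...,0]<x1)&(P[...,1]>y0)&(P[...,1]<y1)&(P[...,2]>z0)&(P[...,2]<z1);return P[m]
def line(n,A):
    c=A[:,:2].mean(0);u,s,v=np.linalg.svd(A[:,:2]-c);d=v[0]*np.sign(v[0][0]);t=(A[:,:2]-c)@d
    lo,hi=np.percentile(t,[1,99]);m=c+d*(lo+hi)/2
    r=np.std((A[:,:2]-c)@v[1])
    print(n,len(A),"mid",m.round(4),"yaw",np.degrees(np.arctan2(d[1],d[0])).round(1),"len",(hi-lo).round(4),"rms",r.round(4),"zmax",np.percentile(A[:,2],98).round(4))
for n,P in(("T",T),("S",S)):
    line(n+" deep",sel(P,.33,.46,.31,.40,.113,.15))
    line(n+" shal",sel(P,.41,.53,.4,.52,.082,.112))
    for nm,z,(y0,y1) in(("tall",.175,(-.30,-.12)),("short",.12,(-.46,-.33))):
        A=sel(P,.44,.72,y0,y1,z-.004,z+.025)
        print(n,nm,len(A)); 
        if len(A)<200: 
            # near-post separation: histogram of x
            h=np.histogram(A[:,0],bins=np.arange(.44,.73,.01));print(h[0].tolist())
        top=A[(A[:,2]>z+.014)];
        B=sel(P,.4,.75,y0-.08,y1+.08,.30 if nm=="short" else .355,.33 if nm=="short" else .385)
        if len(B)>30:print("  shelf",cv2.minAreaRect(B[:,:2].astype(np.float32)),B[:,2].mean())
# tray from image colour in top view
hsv=cv2.cvtColor(cv2.imread("pics/top0.png"),cv2.COLOR_BGR2HSV)
for nm,(u,v,w,h) in(("tall",(370,155,50,58)),("short",(420,165,50,65))):
    m=np.zeros((400,640),np.uint8);m[v:v+h,u:u+w]=(hsv[v:v+h,u:u+w,2]>140)
    m&=(abs(np.nan_to_num(T[...,2],nan=9))<.04).astype(np.uint8)
    m=cv2.morphologyEx(m,cv2.MORPH_OPEN,np.ones((3,3),np.uint8))
    A=T[m>0];print(nm,"tray",len(A),cv2.minAreaRect(A[:,:2].astype(np.float32)),A[:,2].mean())
    z=.175 if nm=="tall" else .12
    H=sel(T,.44,.72,-.30 if nm=="tall" else -.46,-.12 if nm=="tall" else -.33,z-.01,z+.03)
    np.savetxt(nm+"_hook.txt",H)
    print(np.round(H[np.argsort(H[:,0])][:40],3).tolist())
```

```text
T deep 82 mid [0.3996 0.357 ] yaw 27.9 len 0.0941 rms 0.0027 zmax 0.1356
T shal 74 mid [0.4627 0.4647] yaw 35.3 len 0.0918 rms 0.0026 zmax 0.1035
T tall 82
[0, 0, 0, 0, 0, 0, 0, 0, 0, 8, 8, 9, 10, 10, 11, 11, 13, 2, 0, 0, 0, 0, 0, 0, 0, 0, 0, 0]
T short 110
[0, 0, 7, 10, 9, 9, 7, 9, 10, 9, 24, 10, 6, 0, 0, 0, 0, 0, 0, 0, 0, 0, 0, 0, 0, 0, 0, 0]
  shelf ((0.5846291780471802, -0.4359951317310333), (0.3276692032814026, 0.19945606589317322), 0.8906674981117249) 0.31256981156510355
S deep 69 mid [0.4069 0.361 ] yaw 28.9 len 0.0895 rms 0.0025 zmax 0.1329
S shal 87 mid [0.4696 0.4689] yaw 36.0 len 0.0895 rms 0.0025 zmax 0.0999
S tall 143
[0, 0, 0, 0, 0, 0, 0, 0, 0, 8, 13, 8, 2, 0, 0, 0, 1, 30, 19, 50, 12, 0, 0, 0, 0, 0, 0, 0]
  shelf ((0.6027293801307678, -0.21204884350299835), (0.08801103383302689, 0.10092543810606003), 20.67104148864746) 0.3655580335397812
S short 134
[0, 0, 4, 11, 9, 6, 4, 3, 0, 0, 13, 20, 28, 27, 0, 0, 0, 0, 0, 0, 0, 0, 2, 0, 2, 1, 3, 1]
  shelf ((0.5846249461174011, -0.43309831619262695), (0.32246527075767517, 0.2042446732521057), 2.5157876014709473) 0.3121494590128928
[... 1482 characters left out ...]
404, 0.137], [0.471, -0.408, 0.136], [0.474, -0.405, 0.125], [0.477, -0.411, 0.128], [0.477, -0.408, 0.127], [0.477, -0.405, 0.128], [0.48, -0.408, 0.13], [0.482, -0.413, 0.123], [0.483, -0.407, 0.121], [0.483, -0.404, 0.119], [0.485, -0.403, 0.126], [0.485, -0.41, 0.124], [0.485, -0.407, 0.123], [0.488, -0.406, 0.128], [0.489, -0.404, 0.123], [0.49, -0.401, 0.121], [0.49, -0.413, 0.117], [0.491, -0.407, 0.127], [0.492, -0.404, 0.125], [0.492, -0.401, 0.125], [0.495, -0.407, 0.127], [0.497, -0.402, 0.122], [0.497, -0.399, 0.121], [0.498, -0.407, 0.116], [0.5, -0.402, 0.123], [0.501, -0.407, 0.119], [0.501, -0.401, 0.13], [0.502, -0.401, 0.115], [0.502, -0.405, 0.125], [0.503, -0.399, 0.123]]
```

```bash
cat >> h.py <<'E'
def frame(yaw,lean): # tool y horizontal heading yaw, z leaning ahead along it by lean
    a,b=np.radians(yaw),np.radians(lean);d=np.array([np.cos(a),np.sin(a),0]);Z=np.array([0,0,1.])
    z=-np.cos(b)*Z+np.sin(b)*d;y=np.cos(b)*d+np.sin(b)*Z
    return np.c_[np.cross(y,z),y,z]
def now():
    o=ctrl.get_obs();q=o["eef_rot"];return np.array(o["eef_pos"]),R.from_quat([q[1],q[2],q[3],q[0]]).as_matrix(),o
def go(tcp,M=None,base=None):
    p,C,o=base or now();M=C if M is None else M
    print("shift",(C.T@(np.array(tcp)-p)).round(4),"rot",np.degrees(R.from_matrix(C.T@M).as_rotvec()).round(2),"rows>=",(max(np.linalg.norm(tcp-p)/.0417,np.degrees(R.from_matrix(C.T@M).magnitude())/7.16)).round(1))
E
python3 - <<'E'
from h import *
M=frame(-61.7,25);c=np.array([.403,.359,.122]);g=c-.028*M[:,0];print(M.round(3),g)
go(g-.11*M[:,2],M)
E
```

```text
[[ 0.88   0.43   0.2  ]
 [ 0.474 -0.798 -0.372]
 [ 0.     0.423 -0.906]] [0.37834663 0.34572553 0.122     ]
shift [-0.2433 -0.1084  0.0339] rot [-11.88 -29.6  133.93] rows>= 19.2
```

>>> servo_tool --series "-1 -0.24 -0.108 0.034 -11.9 -29.6 133.9;-1 -0.24 -0.108 0.034 -11.9 -29.6 133.9;-1 -0.24 -0.108 0.034 -11.9 -29.6 133.9;-1 -0.24 -0.108 0.034 -11.9 -29.6 133.9;-1 -0.24 -0.108 0.034 -11.9 -29.6 133.9;-1 -0.24 -0.108 0.034 -11.9 -29.6 133.9;-1 -0.24 -0.108 0.034 -11.9 -29.6 133.9;-1 -0.24 -0.108 0.034 -11.9 -29.6 133.9;-1 -0.24 -0.108 0.034 -11.9 -29.6 133.9;-1 -0.24 -0.108 0.034 -11.9 -29.6 133.9;-1 -0.24 -0.108 0.034 -11.9 -29.6 133.9;-1 -0.24 -0.108 0.034 -11.9 -29.6 133.9"

```text
time_s: 1.15
eef_pos: [0.3533, 0.388, 0.2221]
eef_rot: [0.154, 0.755, 0.636, 0.039]
wrist_force: [0.2, 0.1, 0.4]
opening: 1.0
grasp_force: 0.0
```

Run:
```python
from h import *
M=frame(-61.7,25);c=np.array([.403,.359,.122]);g=c-.028*M[:,0]
go(g-.11*M[:,2],M); print(now()[2]["q"].round(3),now()[2]["time_s"])
```

```text
shift [-0.0007  0.003   0.0014] rot [ -4.44 -11.12  49.94] rows>= 7.2
[ 0.781  0.113  1.787 -0.337  1.205  1.068] 1.15
```

>>> servo_tool --series "0 0 0.003 0.001 -4.4 -11.1 49.9;0 0 0.003 0.001 -4.4 -11.1 49.9;0 0 0.003 0.001 -4.4 -11.1 49.9;0 0 0.003 0.001 -4.4 -11.1 49.9;0 0 0.003 0.001 -4.4 -11.1 49.9;0 0 0.003 0.001 -4.4 -11.1 49.9;0 0 0.003 0.001 -4.4 -11.1 49.9;0 0 0.003 0.001 -4.4 -11.1 49.9;0 0 0.003 0.001 -4.4 -11.1 49.9;0 0 0.003 0.001 -4.4 -11.1 49.9"

```text
time_s: 1.98
eef_pos: [0.3565, 0.3876, 0.2219]
eef_rot: [0.209, 0.946, 0.244, 0.052]
wrist_force: [-1.2, -0.2, -0.5]
opening: 0.5
grasp_force: 0.0
```

Run:
```python
from h import *
i,P,E,f,c=cam("wrist");cv2.imwrite("pics/w1.png",i[...,::-1]);np.save("w1.npy",P)
print(E[:3,3]);p,C,o=now();print(p,C.round(3),o["q"].round(3))
m=(P[...,2]>.105)&(P[...,2]<.15)&(abs(P[...,0]-.4)<.08)&(abs(P[...,1]-.36)<.08)
A=P[m];d=C[:,0][:2]
t=(A[:,:2]-[.403,.359])@d;s=(A[:,:2]-[.403,.359])@C[:2,1]/np.linalg.norm(C[:2,1])
for k in range(-60,60,5):
    j=(t>=k/1e3)&(t<(k+5)/1e3)
    if j.sum():print(k,j.sum(),np.percentile(A[j,2],95).round(4),np.median(s[j]).round(4),s[j].min().round(4),s[j].max().round(4))
```

```text
[0.39402597 0.46476709 0.32777436]
[0.35642314 0.38752778 0.22202346] [[ 0.876  0.439  0.201]
 [ 0.483 -0.794 -0.37 ]
 [-0.002  0.421 -0.907]] [ 0.826  0.25   1.655 -0.417  1.401  1.998]
-60 51 0.1497 0.0575 0.0553 0.0597
-55 155 0.1486 0.0603 -0.0031 0.0623
-50 202 0.1474 0.0622 -0.006 0.065
-45 215 0.1429 0.0627 -0.0059 0.0673
-40 217 0.1401 0.0672 -0.0057 0.0705
-35 212 0.1492 0.0624 -0.0056 0.0728
-30 359 0.1473 0.0719 -0.0056 0.0759
-25 197 0.1453 0.0665 -0.0056 0.0788
-20 329 0.148 0.0777 -0.0056 0.0815
-15 201 0.1416 0.0721 -0.0054 0.0845
-10 325 0.1472 0.0831 -0.0056 0.0864
-5 240 0.1464 0.0792 -0.0055 0.0898
0 306 0.1452 0.0884 -0.0051 0.0922
5 266 0.1406 0.0837 -0.0056 0.0954
10 259 0.1404 0.0882 -0.0052 0.097
15 284 0.1404 0.0952 -0.0051 0.1008
20 283 0.1454 0.0993 -0.0048 0.1029
25 335 0.1473 0.1011 -0.0046 0.1059
30 131 0.1266 0.0 -0.0047 0.1049
35 107 0.1263 -0.0017 -0.0045 0.0041
40 129 0.1247 -0.0029 -0.0047 0.0036
45 90 0.1206 -0.0022 -0.0042 0.0032
```

View pics/w1.png

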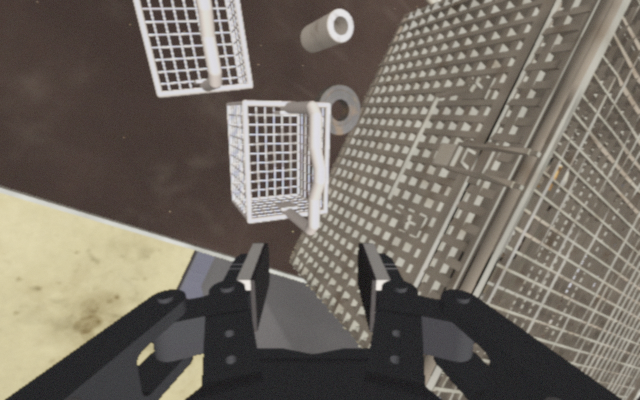

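The wrist view shows the deep basket's bail from (315,105) to (315,232) with the kink near row 165. It runs nearly parallel to tool x. The shallow bail is at (207,40).

```bash
cat >> h.py <<'E'
def bail(P,c0,yaw,zl,zh,w=.02):
    a=np.radians(yaw);d=np.array([np.cos(a),np.sin(a)]);n=np.array([d[1],-d[0]])
    A=P[(P[...,2]>zl)&(P[...,2]<zh)];t=(A[:,:2]-c0)@d;s=(A[:,:2]-c0)@n;k=(abs(t)<.065)&(abs(s)<w);A,t,s=A[k],t[k],s[k]
    S,Z,X=[],[],[]
    for k in range(-60,60,4):
        j=(t>=k/1e3)&(t<(k+4)/1e3)
        if j.sum()>3:
            X.append(k+2);Z.append(round(1e3*np.percentile(A[j,2],95),1));S.append(round(1e3*(np.percentile(s[j],3)+np.percentile(s[j],97))/2,1))
    print("t",X,"\nz",Z,"\ns",S)
E
python3 - <<'E'
from h import *
P=np.load("w1.npy")
bail(P,[.403,.359],28.3,.112,.14)
bail(P,[.466,.4665],35.6,.08,.11)
E
```

```text
t [-50, -46, -42, -38, -34, -30, -26, -22, -18, -14, -10, -6, -2, 2, 6, 10, 14, 18, 22, 26, 30, 34, 38, 42, 46, 50] 
z [np.float64(119.6), np.float64(123.4), np.float64(125.7), np.float64(125.9), np.float64(126.2), np.float64(126.5), np.float64(126.2), np.float64(126.4), np.float64(127.6), np.float64(129.6), np.float64(132.6), np.float64(134.0), np.float64(134.3), np.float64(134.2), np.float64(133.7), np.float64(131.5), np.float64(128.9), np.float64(126.9), np.float64(126.7), np.float64(126.2), np.float64(126.2), np.float64(126.5), np.float64(126.3), np.float64(124.9), np.float64(121.4), np.float64(117.2)] 
s [np.float64(-2.2), np.float64(-2.1), np.float64(-1.8), np.float64(-1.7), np.float64(-0.8), np.float64(-1.1), np.float64(-1.3), np.float64(-1.2), np.float64(-1.4), np.float64(-1.6), np.float64(-1.6), np.float64(-1.6), np.float64(-1.2), np.float64(-0.7), np.float64(-1.1), np.float64(-1.2), np.float64(-1.1), np.float64(-1.1), np.float64(-1.1), np.float64(-1.1), np.float64(-1.2), np.float64(-0.8), np.float64(-0.6), np.float64(-1.2), np.float64(-1.4), np.float64(-0.8)]
t [-50, -46, -42, -38, -34, -30, -26, -22, -18, -14, -10, -6, -2, 2] 
z [np.float64(87.4), np.float64(91.2), np.float64(93.9), np.float64(94.5), np.float64(94.2), np.float64(94.5), np.float64(94.5), np.float64(94.4), np.float64(95.3), np.float64(98.1), np.float64(99.8), np.float64(102.6), np.float64(102.4), np.float64(98.6)] 
s [np.float64(-1.4), np.float64(-1.1), np.float64(-1.0), np.float64(-1.2), np.float64(-1.1), np.float64(-1.2), np.float64(-1.1), np.float64(-1.1), np.float64(-1.1), np.float64(-1.1), np.float64(-1.2), np.float64(-1.1), np.float64(-1.2), np.float64(-1.3)]
```

Run:
```python
from h import *
M=frame(-61.9,25);c=np.array([.4016,.3595,.122]);g=c-.028*M[:,0]
go(g-.006*M[:,2],M); go(g-.06*M[:,2],M)
```

```text
shift [-0.0017 -0.0004  0.1041] rot [-0.09 -0.19  0.75] rows>= 2.5
shift [-0.0015 -0.0005  0.0501] rot [-0.09 -0.19  0.75] rows>= 1.2
```

>>> servo_tool --series "0 -0.0016 -0.0005 0.03 0 -0.2 0.7;0 -0.0016 -0.0005 0.06 0 -0.2 0.7;0 -0.0016 -0.0005 0.08 0 -0.2 0.7;0 -0.0016 -0.0005 0.095 0 -0.2 0.7;0 -0.0016 -0.0005 0.104 0 -0.2 0.7;0 -0.0016 -0.0005 0.104 0 -0.2 0.7;1 -0.0016 -0.0005 0.104 0 -0.2 0.7;1 -0.0016 -0.0005 0.104 0 -0.2 0.7;1 -0.0016 -0.0005 0.104 0 -0.2 0.7;1 -0.0016 -0.0005 0.104 0 -0.2 0.7;1 -0.0016 -0.0005 0.104 0 -0.2 0.7;1 -0.0016 -0.0005 0.104 0 -0.2 0.7"

```text
time_s: 3.03
eef_pos: [0.3766, 0.3493, 0.1289]
eef_rot: [0.209, 0.947, 0.236, 0.054]
wrist_force: [1.3, -0.9, 6.8]
opening: 0.079
grasp_force: 58.7
```

Run:
```python
from h import *
p,C,o=now();print({k:np.round(v,3) for k,v in o.items()})
print("grasp pt",p+.006*C[:,2])
i,P,E,f,c=cam("wrist");np.save("w2.npy",P);cv2.imwrite("pics/w2.png",i[...,::-1])
bail(P,[.4016,.3595],27.9,.112,.14)
print("up .30 m:",C.T@[0,0,.28])
```

```text
{'time_s': np.float64(3.033), 'q': array([ 0.752,  0.333,  1.764, -0.453,  1.2  ,  2.034]), 'dq': array([ 0.   ,  0.001,  0.   , -0.003, -0.   , -0.001]), 'joint_efforts': array([ 1.0130e+00, -4.2654e+01, -2.6478e+01, -6.8700e-01,  5.3100e-01,
       -1.9000e-02]), 'eef_pos': array([0.377, 0.349, 0.129]), 'eef_rot': array([0.209, 0.947, 0.236, 0.054]), 'wrist_force': array([ 1.299, -0.915,  6.77 ]), 'torque': array([-0.231, -0.19 ,  0.04 ]), 'grasp_force': np.float64(58.685), 'opening': np.float64(0.079)}
grasp pt [0.37784883 0.34709551 0.123436  ]
t [-50, -46, -42, -38, -34, -30, -26, -22, -18, -14, -10, -6, -2, 2, 6, 10, 14, 18, 22, 26, 30, 34, 38, 42, 46, 50] 
z [np.float64(118.7), np.float64(122.5), np.float64(125.7), np.float64(137.6), np.float64(138.2), np.float64(138.2), np.float64(138.2), np.float64(137.7), np.float64(138.2), np.float64(138.8), np.float64(132.0), np.float64(134.0), np.float64(134.5), np.float64(134.4), np.float64(134.3), np.float64(132.1), np.float64(130.0), np.float64(127.8), np.float64(126.5), np.float64(126.5), np.float64(126.6), np.float64(126.5), np.float64(126.4), np.float64(126.0), np.float64(122.8), np.float64(119.3)] 
s [np.float64(0.2), np.float64(-1.1), np.float64(-0.8), np.float64(-5.2), np.float64(-5.6), np.float64(-5.6), np.float64(-5.3), np.float64(-0.5), np.float64(-0.3), np.float64(-3.6), np.float64(-1.1), np.float64(-0.8), np.float64(-0.4), np.float64(-0.6), np.float64(-0.4), np.float64(-0.7), np.float64(-0.6), np.float64(-0.6), np.float64(-0.5), np.float64(-0.6), np.float64(-0.6), np.float64(-0.6), np.float64(-0.8), np.float64(-1.0), np.float64(-1.1), np.float64(-0.7)]
up .30 m: [ 0.00079369  0.1180783  -0.2538836 ]
```

>>> servo_tool --series "1 0 0.004 -0.008 0 0 0;1 0 0.013 -0.027 0 0 0;1 0 0.025 -0.054 0 0 0;1 0 0.038 -0.082 0 0 0;1 0 0.051 -0.109 0 0 0;1 0 0.063 -0.136 0 0 0;1 0 0.076 -0.163 0 0 0;1 0 0.089 -0.19 0 0 0;1 0 0.101 -0.218 0 0 0;1 0 0.114 -0.245 0 0 0;1 0 0.118 -0.254 0 0 0;1 0 0.118 -0.254 0 0 0"

```text
time_s: 4.08
eef_pos: [0.376, 0.3495, 0.4105]
eef_rot: [0.208, 0.948, 0.236, 0.055]
wrist_force: [0.1, -0.4, -1.6]
opening: 0.083
grasp_force: 58.6
```

Run:
```python
from h import *
p,C,o=now();print(p,o["q"].round(3),o["wrist_force"].round(2),o["opening"],o["grasp_force"])
i,P,E,f,c=cam("wrist");np.save("w3.npy",P);cv2.imwrite("pics/w3.png",i[...,::-1])
k=p+C@[.027,0,.0]; 
bail(P,k[:2],27.9,p[2]-.02,p[2]+.011)
# bail z relative
# stand target
M=frame(20.4,25);s=np.array([.560,-.229,.175])
kt=C.T@0
# place TCP: kink at seat+9.5mm
off=np.array([.027,0,0]) # tool-frame x of kink
for nm,dx,dz in(("seated",0,0),("above",0,.025),("front",-.08,.03),("fronthi",-.10,.2)):
    ex=np.array([np.cos(np.radians(20.4)),np.sin(np.radians(20.4)),0])
    kk=s+ex*dx+[0,0,.0095+dz]
    t=kk-[0,0,.008]-.028*M[:,0]-.006*M[:,2];print(nm,t.round(4));go(t,M)
T=np.load("top0.npy");print(T[181,478:482].round(3))
```

```text
[0.37603216 0.34946638 0.41046628] [ 0.752  0.063  1.484 -0.422  1.697  1.803] [ 0.07 -0.35 -1.63] 0.08289227991742679 58.63752161152661
t [-50, -46, -42, -38, -34, -30, -26, -22, -18, -14, -10, -6, -2, 2, 6, 10, 14, 18, 22, 26, 30, 34, 38, 42, 46, 50] 
z [np.float64(400.2), np.float64(404.1), np.float64(407.2), np.float64(419.0), np.float64(419.6), np.float64(420.1), np.float64(419.6), np.float64(419.4), np.float64(419.6), np.float64(420.4), np.float64(413.6), np.float64(415.6), np.float64(415.9), np.float64(416.0), np.float64(415.7), np.float64(413.7), np.float64(411.4), np.float64(409.2), np.float64(408.2), np.float64(408.1), np.float64(408.3), np.float64(408.0), np.float64(408.2), np.float64(407.5), np.float64(404.1), np.float64(400.6)] 
s [np.float64(2.1), np.float64(2.0), np.float64(1.9), np.float64(-2.5), np.float64(-2.7), np.float64(-2.9), np.float64(-2.8), np.float64(1.7), np.float64(2.0), np.float64(-2.6), np.float64(1.7), np.float64(1.6), np.float64(1.9), np.float64(1.8), np.float64(1.9), np.float64(2.1), np.float64(1.8), np.float64(2.0), np.float64(1.8), np.float64(1.7), np.float64(1.7), np.float64(1.7), np.float64(2.1), np.float64(1.6), np.float64(1.5), np.float64(1.6)]Traceback (most recent call last):
  File "<stdin>", line 9, in <module>
ValueError: matmul: Input operand 1 does not have enough dimensions (has 0, gufunc core with signature (n?,k),(k,m?)->(n?,m?) requires 1)
```

View pics/w3.png

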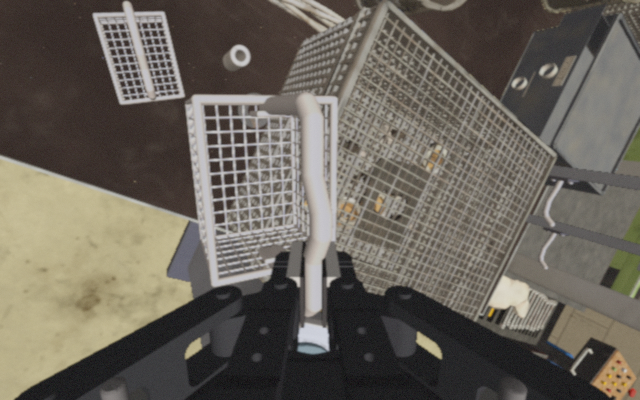

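The basket is gripped, and the bail spans rows 100–300 and is level. The basket's box clears everything. I'll plan the carry now and check the overhead beam.

```bash
cat > plan.py <<'E'
from h import *
def stand(nm,off,lean=25):
    s,yaw=(np.array([.560,-.229,.175]),20.4) if nm=="tall" else (np.array([.4945,-.404,.120]),15.8)
    M=frame(yaw,lean);a=np.radians(yaw);ex=np.array([np.cos(a),np.sin(a),0])
    return lambda dx,dz,dy=0:s+ex*dx+np.array([-ex[1],ex[0],0])*dy+[0,0,.0095+dz]-M@np.array(off),M
E
python3 - <<'E'
from plan import *
t,M=stand("tall",[.027,.002,0])
for w in((-.11,.215),(-.11,.12),(-.06,.03),(0,.03),(0,0)):print(w,t(*w).round(4));go(t(*w),M)
T=np.load("top0.npy");A=T[(T[...,2]>.6)&(T[...,0]>.15)];print(len(A),np.percentile(A,[2,50,98],axis=0).round(3))
print(T[181,478:482].round(3)); print(T[170:184:2,450:475:6,2].round(2))
E
```

```text
(-0.11, 0.215) [ 0.4646 -0.2933  0.3987]
shift [-0.2229  0.5489  0.2639] rot [-5.000e-02  3.467e+01 -7.476e+01] rows>= 15.6
(-0.11, 0.12) [ 0.4646 -0.2933  0.3037]
shift [-0.223   0.5089  0.3501] rot [-5.000e-02  3.467e+01 -7.476e+01] rows>= 15.7
(-0.06, 0.03) [ 0.5115 -0.2759  0.2137]
shift [-0.1736  0.4771  0.4346] rot [-5.000e-02  3.467e+01 -7.476e+01] rows>= 16.0
(0, 0.03) [ 0.5677 -0.2549  0.2137]
shift [-0.1141  0.4842  0.438 ] rot [-5.000e-02  3.467e+01 -7.476e+01] rows>= 15.9
(0, 0) [ 0.5677 -0.2549  0.1837]
shift [-0.1142  0.4716  0.4653] rot [-5.000e-02  3.467e+01 -7.476e+01] rows>= 16.1
26813 [[ 0.289 -0.526  0.628]
 [ 0.304  0.035  1.117]
 [ 0.746  0.441  1.119]]
[[ 0.614 -0.586 -0.14 ]
 [ 0.61  -0.585 -0.127]
 [ 0.608 -0.586 -0.12 ]
 [ 0.601 -0.581 -0.096]]
[[ 0.19  0.31  0.31  0.31  0.31]
 [ 0.19  0.31  0.31  0.31  0.31]
 [ 0.18  0.31  0.31  0.31  0.31]
 [ 0.16  0.32  0.32  0.31  0.31]
 [ 0.14  0.32  0.32  0.31  0.  ]
 [ 0.13  0.32  0.31 -0.    0.  ]
 [ 0.13 -0.    0.    0.   -0.  ]]
```

>>> servo_tool --series "1 -0.005 0.011 0.006 0 0.7 -1.6;1 -0.015 0.034 0.017 0 2.2 -4.7;1 -0.027 0.064 0.031 0 4.1 -8.8;1 -0.039 0.096 0.046 0 6.1 -13.1;1 -0.051 0.126 0.061 0 8 -17.2;1 -0.064 0.158 0.076 0 10 -21.5;1 -0.076 0.188 0.091 0 11.9 -25.6;1 -0.089 0.22 0.106 0 13.9 -30;1 -0.102 0.25 0.12 0 15.8 -34.1;1 -0.114 0.281 0.135 0 17.8 -38.3;1 -0.127 0.312 0.15 0 19.7 -42.5;1 -0.139 0.343 0.165 0 21.7 -46.7"

```text
time_s: 5.13
eef_pos: [0.4233, -0.001, 0.3985]
eef_rot: [0.165, 0.771, 0.602, 0.13]
wrist_force: [-0.4, 0.2, -2.9]
opening: 0.081
grasp_force: 58.6
```

Run:
```python
from plan import *
t,M=stand("tall",[.027,.002,0]);print(now()[2]["q"].round(3))
for w in((-.11,.215),):go(t(*w),M)
```

```text
[-0.303 -0.572  2.007  0.026  1.285 -0.06 ]
shift [-0.2736  0.1014  0.045 ] rot [ -0.75  14.25 -31.33] rows>= 7.1
```

>>> servo_tool --series "1 -0.025 0.009 0.004 -0.1 1.3 -2.8;1 -0.053 0.019 0.009 -0.1 2.7 -6;1 -0.08 0.03 0.013 -0.2 4.2 -9.2;1 -0.108 0.04 0.018 -0.3 5.6 -12.3;1 -0.136 0.05 0.022 -0.4 7 -15.5;1 -0.164 0.06 0.027 -0.5 8.5 -18.7;1 -0.191 0.071 0.031 -0.5 10 -21.9;1 -0.219 0.081 0.036 -0.6 11.4 -25;1 -0.245 0.091 0.04 -0.7 12.8 -28;1 -0.265 0.098 0.044 -0.7 13.8 -30.3;1 -0.274 0.101 0.045 -0.7 14.2 -31.3;1 -0.274 0.101 0.045 -0.7 14.2 -31.3"

```text
time_s: 6.13
eef_pos: [0.4636, -0.2948, 0.3982]
eef_rot: [0.123, 0.56, 0.8, 0.178]
wrist_force: [-0.2, 0.5, -2.6]
opening: 0.081
grasp_force: 58.6
```

Run:
```python
from plan import *
i,P,E,f,c=cam("wrist");np.save("w4.npy",P);cv2.imwrite("pics/w4.png",i[...,::-1])
p,C,o=now();k=p+C@[.027,.002,0];print(o["q"].round(3))
bail(P,k[:2],110.4,p[2]-.03,p[2]+.011)
t,M=stand("tall",[.027,.002,0])
for w in((-.11,.215),(-.11,.12),(-.075,.03)):go(t(*w),M)
```

```text
[-1.016 -0.104  1.672  0.429  1.49  -1.382]
t [-50, -46, -42, -38, -34, -30, -26, -22, -18, -14, -10, -6, -2, 2, 6, 10, 14, 18, 22, 26, 30, 34, 38, 42, 46, 50] 
z [np.float64(389.3), np.float64(393.3), np.float64(395.4), np.float64(407.0), np.float64(408.3), np.float64(407.6), np.float64(407.3), np.float64(407.2), np.float64(408.0), np.float64(400.2), np.float64(402.0), np.float64(403.4), np.float64(403.6), np.float64(403.6), np.float64(402.7), np.float64(400.5), np.float64(398.2), np.float64(395.9), np.float64(395.7), np.float64(395.5), np.float64(395.7), np.float64(395.6), np.float64(395.5), np.float64(393.9), np.float64(390.2), np.float64(386.5)] 
s [np.float64(-0.8), np.float64(-1.7), np.float64(-1.3), np.float64(-5.6), np.float64(-6.1), np.float64(-5.7), np.float64(-5.6), np.float64(-0.5), np.float64(-2.6), np.float64(-8.4), np.float64(-1.2), np.float64(-0.8), np.float64(-0.9), np.float64(-0.7), np.float64(-0.7), np.float64(-0.6), np.float64(-0.6), np.float64(-0.6), np.float64(-0.6), np.float64(-0.6), np.float64(-0.6), np.float64(-0.7), np.float64(-0.7), np.float64(-0.9), np.float64(-0.8), np.float64(-0.6)]
shift [-0.0003  0.0008  0.0005] rot [ 0.03 -0.04 -0.42] rows>= 0.1
shift [-0.0007 -0.0394  0.0865] rot [ 0.03 -0.04 -0.42] rows>= 2.3
shift [-0.0008 -0.0458  0.1829] rot [ 0.03 -0.04 -0.42] rows>= 4.5
```

View pics/w4.png

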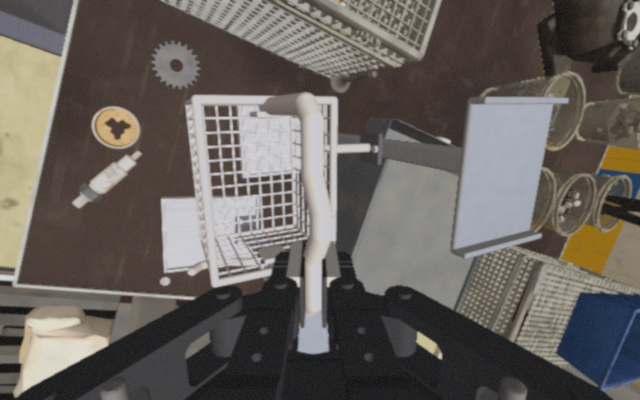

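The bail's kink is near (318,190). The tall hook's shaft shows at (340–378,148) leading to the post, and the shelf is at (505,180). I'll measure the hook in this wrist cloud.

Run:
```python
from plan import *
P=np.load("w4.npy");s=np.array([.560,-.229]);a=np.radians(20.4);ex=np.array([np.cos(a),np.sin(a)]);ey=np.array([-ex[1],ex[0]])
A=P.reshape(-1,3);X=(A[:,:2]-s)@ex;Y=(A[:,:2]-s)@ey
k=(X>-.05)&(X<.06)&(abs(Y)<.03)&(A[:,2]>.16)&(A[:,2]<.22)
for x in range(-40,60,5):
    j=k&(X*1e3>=x)&(X*1e3<x+5)
    if j.sum()>2:print(x,j.sum(),"y",np.percentile(Y[j]*1e3,[5,50,95]).round(1),"z",np.percentile(A[j,2]*1e3,95).round(1))
sh=A[(A[:,2]>.345)&(A[:,2]<.385)&(X>-.03)&(X<.15)&(abs(Y)<.08)];print("shelf",len(sh),cv2.minAreaRect(sh[:,:2].astype(np.float32)))
q=(A[:,2]>.358)&(A[:,2]<.375)&(X>-.03)&(X<.15)&(abs(Y)<.07)
print("shelf X,Y",np.percentile(X[q],[1,99]),np.percentile(Y[q],[1,99]))
```

```text
0 8 y [-5.1  1.   3. ] z 180.1
5 19 y [-5.9  0.1  3.2] z 180.2
15 11 y [-4.6 -1.5  2.2] z 181.2
20 36 y [-5.4 -0.7  2.8] z 182.1
25 37 y [-5.6 -0.6  3.5] z 183.6
30 39 y [-5.7 -0.8  3.4] z 185.3
35 41 y [-5.8 -1.   3.3] z 186.6
40 36 y [-6.1 -1.1  3.1] z 187.7
45 31 y [-4.9 -1.2  3. ] z 188.8
50 64 y [-5.1 -1.   2.8] z 204.1
55 546 y [-17.2   1.8  15.3] z 206.5
shelf 12710 ((0.6012008786201477, -0.21540194749832153), (0.08146419376134872, 0.100356325507164), 20.72902488708496)
shelf X,Y [0.00343407 0.08112936] [-0.04818591  0.04701285]
```

```bash
sed -i 's/\[.560,-.229,.175\]/[.5614,-.2298,.175]/' plan.py
python3 - <<'E'
from plan import *
t,M=stand("tall",[.0255,.0014,-.0003])
for w in((-.11,.12),(-.075,.03),(0,.03),(0,.004)):go(t(*w),M)
E
```

```text
shift [-0.0004 -0.0379  0.0873] rot [ 0.03 -0.04 -0.42] rows>= 2.3
shift [-0.0005 -0.0443  0.1836] rot [ 0.03 -0.04 -0.42] rows>= 4.5
shift [-0.      0.0237  0.2154] rot [ 0.03 -0.04 -0.42] rows>= 5.2
shift [-1.000e-04  1.270e-02  2.389e-01] rot [ 0.03 -0.04 -0.42] rows>= 5.7
```

>>> servo_tool --series "1 0 -0.01 0.024 0 0 -0.4;1 0 -0.025 0.057 0 0 -0.4;1 0 -0.038 0.087 0 0 -0.4;1 0 -0.04 0.115 0 0 -0.4;1 0 -0.042 0.145 0 0 -0.4;1 0 -0.043 0.17 0 0 -0.4;1 0 -0.044 0.183 0 0 -0.4;1 0 -0.03 0.19 0 0 -0.4;1 0 -0.012 0.199 0 0 -0.4;1 0 0.008 0.208 0 0 -0.4;1 0 0.02 0.214 0 0 -0.4;1 0 0.024 0.215 0 0 -0.4"

```text
time_s: 7.18
eef_pos: [0.5715, -0.2519, 0.2171]
eef_rot: [0.125, 0.555, 0.803, 0.178]
wrist_force: [-0.7, 0.3, -2.7]
opening: 0.083
grasp_force: 58.6
```

Run:
```python
from plan import *
i,P,E,f,c=cam("wrist");np.save("w5.npy",P);cv2.imwrite("pics/w5.png",i[...,::-1])
p,C,o=now();print(p,o["q"].round(3),o["wrist_force"].round(1),o["torque"].round(2))
t,M=stand("tall",[.0255,.0014,-.0003]);
for w in((0,.03),(0,.004),(0,.0)):go(t(*w),M)
k=p+C@[.0255,.0014,-.0003];bail(P,k[:2],110.4,p[2]-.012,p[2]+.011)
```

```text
[ 0.57135305 -0.2523707   0.2175523 ] [-0.796  0.177  1.753  0.457  1.068 -1.352] [ 0.   0.3 -2.3] [-0.21  0.31  0.01]
shift [-0.0008 -0.004   0.0024] rot [0.11 0.13 0.36] rows>= 0.1
shift [-0.0007 -0.0151  0.026 ] rot [0.11 0.13 0.36] rows>= 0.7
shift [-0.0007 -0.0168  0.0296] rot [0.11 0.13 0.36] rows>= 0.8
t [-46, -42, -38, -34, -30, -26, -22, -18, -14, -10, -6, -2, 2, 6, 10, 14, 18, 22, 26, 30, 34, 38, 42, 46, 50] 
z [np.float64(208.8), np.float64(212.9), np.float64(214.8), np.float64(226.2), np.float64(226.7), np.float64(226.7), np.float64(226.3), np.float64(226.2), np.float64(227.3), np.float64(219.4), np.float64(221.1), np.float64(222.2), np.float64(222.4), np.float64(222.1), np.float64(221.2), np.float64(218.9), np.float64(216.6), np.float64(214.6), np.float64(214.3), np.float64(214.2), np.float64(214.2), np.float64(214.2), np.float64(213.9), np.float64(212.2), np.float64(208.7)] 
s [np.float64(1.2), np.float64(0.6), np.float64(-0.3), np.float64(-3.5), np.float64(-4.0), np.float64(-3.9), np.float64(-3.7), np.float64(1.0), np.float64(-2.2), np.float64(-7.4), np.float64(0.5), np.float64(0.6), np.float64(0.7), np.float64(0.7), np.float64(0.6), np.float64(0.6), np.float64(0.8), np.float64(0.7), np.float64(0.7), np.float64(0.7), np.float64(0.5), np.float64(0.6), np.float64(0.7), np.float64(0.6), np.float64(0.9)]
```

View pics/w5.png

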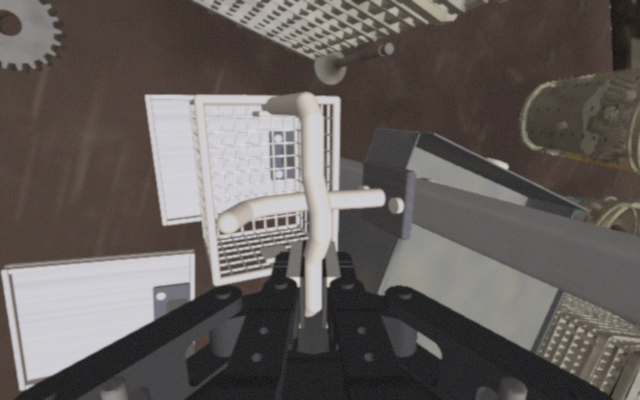

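The wrist view shows the hook passing under the bail, crossing at (315,203), with its tip at (230,220) in front of the bail and the plate at (395,200) behind. I'll check the seat lateral offset.

Run:
```python
from plan import *
P=np.load("w5.npy");s=np.array([.5614,-.2298]);a=np.radians(20.4);ex=np.array([np.cos(a),np.sin(a)]);ey=np.array([-ex[1],ex[0]])
A=P.reshape(-1,3);X=(A[:,:2]-s)@ex;Y=(A[:,:2]-s)@ey
k=(X>-.05)&(X<.06)&(abs(Y)<.02)&(A[:,2]>.165)&(A[:,2]<.202)
for x in range(-44,60,4):
    j=k&(X*1e3>=x)&(X*1e3<x+4)
    if j.sum()>2:print(x,j.sum(),"y",np.percentile(Y[j]*1e3,[5,50,95]).round(1),"z",np.percentile(A[j,2]*1e3,95).round(1))
p,C,o=now();K=p+C@[.0255,.0014,-.0003];print("kink X,Y",(K[:2]-s)@ex,(K[:2]-s)@ey,K[2])
```

```text
-32 205 y [-3.2  0.8  3.7] z 195.5
-28 220 y [-3.6  1.5  4.5] z 195.6
-24 177 y [-2.7  2.1  4.6] z 193.7
-20 150 y [-2.8  2.2  4.5] z 188.8
-16 151 y [-3.8  1.5  4.4] z 183.7
-12 171 y [-17.5   0.7   4.4] z 200.6
-8 218 y [-17.6  -1.    4.3] z 200.7
-4 208 y [-17.6  -0.8   4.4] z 200.9
0 216 y [-13.7  -1.2   4.4] z 200.8
4 177 y [-13.5   0.3   4.5] z 197.5
8 134 y [-4.1  1.1  4.6] z 179.8
12 106 y [-4.1  0.7  4.6] z 179.7
16 8 y [-13.7 -13.4  -4.9] z 201.7
24 52 y [-2.1  1.6  4.3] z 183.7
28 138 y [-3.7  1.1  4.5] z 184.6
32 146 y [-3.6  1.4  4.7] z 185.8
36 143 y [-3.9  0.8  4.7] z 187.1
40 130 y [-3.3  1.5  4.6] z 187.9
44 138 y [-3.7  1.4  4.7] z 188.5
48 120 y [-3.8  1.   4.6] z 189.4
52 1264 y [-14.6   3.7  15.4] z 201.2
56 883 y [-16.3   5.8  17.8] z 200.8
kink X,Y 0.0024808004434045553 0.0008844000394419135 0.21829957634409047
```

>>> servo_tool --series "1 0 -0.002 0.004 0 0 0;1 0 -0.004 0.008 0 0 0;1 0 -0.006 0.012 0 0 0;1 0 -0.008 0.016 0 0 0;1 0 -0.01 0.02 0 0 0;1 0 -0.012 0.023 0 0 0;1 0 -0.014 0.0255 0 0 0;1 0 -0.015 0.0275 0 0 0;1 0 -0.016 0.0285 0 0 0;1 0 -0.016 0.029 0 0 0;1 0 -0.016 0.029 0 0 0"

```text
time_s: 8.15
eef_pos: [0.5688, -0.2555, 0.1851]
eef_rot: [0.126, 0.556, 0.803, 0.177]
wrist_force: [0.5, 0.5, -2.5]
opening: 0.079
grasp_force: 58.6
```

Run:
```python
from plan import *
p,C,o=now();K=p+C@[.0255,.0014,-.0003];print(K,o["wrist_force"].round(1),o["torque"].round(2))
```

```text
[ 0.56094795 -0.23116768  0.18579301] [ 0.5  0.5 -2.5] [-0.21  0.35  0.  ]
```

>>> servo_tool --series "1 0 -0.0003 0.0007 0 0 0;1 0 -0.0006 0.0013 0 0 0;1 0 -0.0006 0.0013 0 0 0;1 0 -0.0006 0.0013 0 0 0"

```text
time_s: 8.48
eef_pos: [0.5688, -0.2554, 0.1837]
eef_rot: [0.126, 0.555, 0.803, 0.177]
wrist_force: [-1.3, -0.3, -2.3]
opening: 0.083
grasp_force: 58.6
```

>>> servo_tool --series "0.8 0 0 0 0 0 0;0.7 0 0 0 0 0 0;0.6 0 0 0 0 0 0;0.5 0 0 0 0 0 0;0.4 0 0 0 0 0 0;0.3 0 0 0 0 0 0;0.3 0 0 -0.005 0 0 0;0.3 0 0 -0.015 0 0 0;0.3 0 0 -0.035 0 0 0;0.3 0 0 -0.06 0 0 0;0.3 0 0 -0.09 0 0 0;0.3 0 0 -0.12 0 0 0"

```text
time_s: 9.48
eef_pos: [0.5199, -0.2727, 0.2939]
eef_rot: [0.126, 0.555, 0.803, 0.177]
wrist_force: [1.1, -0.4, -0.5]
opening: 0.349
grasp_force: 0.0
```

Run:
```python
from plan import *
i,P,E,f,c=cam("wrist");np.save("w6.npy",P);cv2.imwrite("pics/w6.png",i[...,::-1])
i,Q,E,f,c=cam("side");cv2.imwrite("pics/s6.png",cv2.resize(i[90:240,160:360,::-1],(800,600)))
p,C,o=now();print(p,o["q"].round(3))
bail(P,[.5614,-.2298],110.4,.165,.195,.012)
# next: turn back high above shallow basket
M=frame(-54.4,25);c=np.array([.466,.4665,.09]);n=np.array([.582,-.813]);c[:2]+=n*-.0011;g=c-.028*M[:,0]
go(g-.11*M[:,2],M)
```

```text
[ 0.52134028 -0.27538315  0.29894131] [-0.898  0.024  1.749  0.439  1.24  -1.376]
t [-50, -46, -42, -38, -34, -30, -26, -22, -18, -14, -10, -6, -2, 2, 6, 10, 14, 18, 22, 26, 30, 34, 38, 42, 46, 50] 
z [np.float64(173.4), np.float64(176.6), np.float64(179.8), np.float64(181.2), np.float64(180.6), np.float64(180.4), np.float64(180.8), np.float64(180.7), np.float64(181.3), np.float64(183.6), np.float64(185.7), np.float64(188.0), np.float64(188.2), np.float64(188.2), np.float64(187.9), np.float64(186.3), np.float64(184.0), np.float64(182.1), np.float64(180.0), np.float64(180.3), np.float64(179.9), np.float64(180.2), np.float64(180.3), np.float64(179.7), np.float64(176.7), np.float64(172.1)] 
s [np.float64(0.2), np.float64(-1.3), np.float64(-0.9), np.float64(-0.3), np.float64(-0.4), np.float64(-0.6), np.float64(-0.7), np.float64(-0.5), np.float64(-0.5), np.float64(-0.7), np.float64(-0.6), np.float64(0.8), np.float64(0.3), np.float64(-0.0), np.float64(0.4), np.float64(-0.8), np.float64(-0.1), np.float64(-0.6), np.float64(-0.6), np.float64(-0.8), np.float64(-0.6), np.float64(-0.8), np.float64(-0.7), np.float64(-0.8), np.float64(-0.8), np.float64(-0.2)]
shift [0.7547 0.1101 0.1598] rot [  0.86 -31.12  68.07] rows>= 18.7
```

View pics/w6.png

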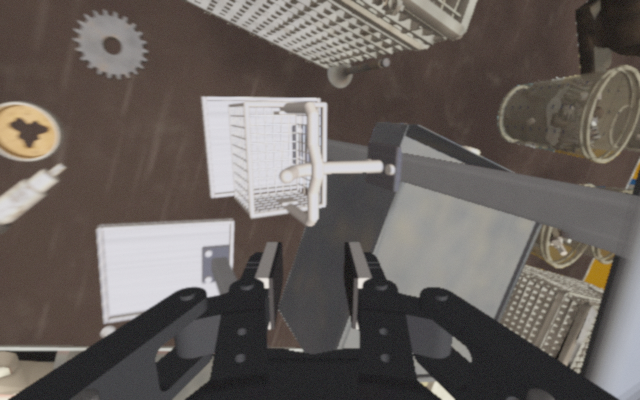

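The deep basket hangs from its kink on the hook at (315,165), level and clear of the gripper. On to the shallow basket.

Run:
```python
from plan import *
M=frame(-54.4,25);c=np.array([.466,.4665,.09]);n=np.array([.582,-.813]);c[:2]+=n*-.0011;g=c-.028*M[:,0]
h=g-.12*M[:,2];print(h)
p,C,o=now();up=p-C[:,2]*.09;print(up);go(up)
for f in(1/3,2/3,1):
    go(up+(np.array([h[0],h[1],.36])-up)*f,frame(20.4-74.8*f,25))
```

```text
[0.41307108 0.4923306  0.19875693]
[ 0.48483074 -0.28762993  0.38028668]
shift [-0.    0.   -0.09] rot [0. 0. 0.] rows>= 2.2
shift [ 0.252   0.0606 -0.0582] rot [ 0.51 -9.82 22.99] rows>= 6.4
shift [ 0.5041  0.1213 -0.0264] rot [  0.69 -20.46  45.54] rows>= 12.4
shift [0.7561 0.1819 0.0054] rot [  0.86 -31.12  68.07] rows>= 18.7
```

>>> servo_tool --series "0.3 0 0 -0.04 0 0 0;0.3 0 0 -0.075 0 0 0;0.3 0.01 0.002 -0.09 0 0 0;0.3 0.045 0.011 -0.084 0 -1.9 4;0.3 0.085 0.02 -0.079 0.1 -3.5 7.7;0.3 0.125 0.03 -0.074 0.2 -5 11.5;0.3 0.165 0.04 -0.069 0.3 -6.6 15.2;0.3 0.205 0.05 -0.064 0.4 -8.2 19;0.3 0.245 0.059 -0.059 0.5 -9.8 22.8;0.3 0.285 0.069 -0.054 0.5 -11.3 26.5;0.3 0.325 0.078 -0.049 0.5 -13 30;0.3 0.365 0.088 -0.044 0.6 -14.6 33.5"

```text
time_s: 10.58
eef_pos: [0.4533, 0.0492, 0.368]
eef_rot: [0.164, 0.773, 0.598, 0.133]
wrist_force: [0.7, 0.1, -0.4]
opening: 0.351
grasp_force: 0.0
```

Run:
```python
from plan import *
p,C,o=now();print(p,o["q"].round(3))
M=frame(-54.4,25);h=np.array([.413,.4923,.199]);go(h+[0,0,.12],M);go(h,M)
```

```text
[0.45328905 0.04923567 0.36802582] [-0.123 -0.458  2.    -0.049  1.176  0.139]
shift [ 0.4187 -0.1577 -0.0137] rot [ -0.75 -17.14  36.13] rows>= 10.7
shift [ 0.4176 -0.2073  0.0956] rot [ -0.75 -17.14  36.13] rows>= 11.4
```

>>> servo_tool --series "0.3 0.035 -0.013 -0.001 -0.1 -1.4 3;0.3 0.07 -0.026 -0.002 -0.1 -2.9 6;0.3 0.105 -0.04 -0.003 -0.2 -4.3 9;0.3 0.14 -0.053 -0.005 -0.3 -5.7 12;0.3 0.175 -0.066 -0.006 -0.3 -7.1 15;0.3 0.21 -0.079 -0.007 -0.4 -8.6 18;0.3 0.245 -0.092 -0.008 -0.4 -10 21;0.3 0.28 -0.105 -0.009 -0.5 -11.4 24;0.3 0.315 -0.119 -0.01 -0.6 -12.9 27;0.3 0.35 -0.132 -0.011 -0.6 -14.3 30;0.3 0.385 -0.145 -0.013 -0.7 -15.8 33.2;0.3 0.418 -0.158 -0.014 -0.7 -17.1 36.1"

```text
time_s: 11.58
eef_pos: [0.4111, 0.4921, 0.3183]
eef_rot: [0.205, 0.93, 0.299, 0.065]
wrist_force: [2.3, 0.8, 0.9]
opening: 0.355
grasp_force: 0.0
```

Run:
```python
from plan import *
i,P,E,f,c=cam("wrist");np.save("w7.npy",P)
p,C,o=now();print(p,o["q"].round(3))
bail(P,[.466,.4665],35.6,.08,.11)
M=frame(-54.4,25);h=np.array([.413,.4923,.199]);go(h+[0,0,.12],M);go(h,M)
```

```text
[0.41007236 0.49682009 0.31368588] [ 0.882  0.407  1.262 -0.415  1.593  1.845]
t [-50, -46, -42, -38, -34, -30, -26, -22, -18, -14, -10, -6, -2, 2, 6, 10, 14, 18, 22, 26, 30, 34, 38, 42, 46, 50] 
z [np.float64(86.4), np.float64(89.6), np.float64(93.5), np.float64(94.4), np.float64(94.1), np.float64(94.2), np.float64(94.2), np.float64(94.3), np.float64(95.6), np.float64(97.8), np.float64(99.9), np.float64(102.4), np.float64(102.2), np.float64(102.1), np.float64(102.1), np.float64(99.9), np.float64(97.4), np.float64(95.3), np.float64(94.3), np.float64(95.0), np.float64(94.3), np.float64(93.8), np.float64(94.0), np.float64(93.2), np.float64(90.1), np.float64(86.2)] 
s [np.float64(-2.4), np.float64(-2.1), np.float64(-2.2), np.float64(-1.9), np.float64(-1.9), np.float64(-1.7), np.float64(-1.6), np.float64(-1.5), np.float64(-1.7), np.float64(-2.2), np.float64(-1.6), np.float64(-2.0), np.float64(-2.1), np.float64(-2.1), np.float64(-1.8), np.float64(-1.7), np.float64(-1.8), np.float64(-1.8), np.float64(-2.0), np.float64(-1.7), np.float64(-2.0), np.float64(-1.8), np.float64(-1.6), np.float64(-1.3), np.float64(-1.8), np.float64(-2.1)]
shift [-0.0003  0.0071 -0.0026] rot [-0.26  0.23  0.2 ] rows>= 0.2
shift [ 0.0003 -0.0431  0.1064] rot [-0.26  0.23  0.2 ] rows>= 2.8
```

Run:
```python
from plan import *
p,C,o=now();print(p)
M=frame(-54.4,25);c=np.array([.466,.4665,.09]);n=np.array([.582,-.813]);c[:2]+=n*-.0014;g=c-.028*M[:,0]
for d in(.1,.006):go(g-d*M[:,2],M);
```

```text
[0.41007236 0.49682009 0.31368588]
shift [ 0.0005 -0.0434  0.1265] rot [-0.26  0.23  0.2 ] rows>= 3.2
shift [ 0.0009 -0.0429  0.2205] rot [-0.26  0.23  0.2 ] rows>= 5.4
```

>>> servo_tool --series "0.1 0 -0.011 0.03 0 0 0;0.1 0 -0.022 0.065 0 0 0;0.1 0 -0.033 0.1 0 0 0;0.1 0 -0.043 0.13 0 0 0;0.1 0 -0.043 0.155 0 0 0;0.1 0 -0.043 0.165 0 0 0;0.1 0 -0.043 0.165 0 0 0;0.1 0 -0.043 0.165 0 0 0"

```text
time_s: 12.3
eef_pos: [0.4298, 0.4654, 0.1517]
eef_rot: [0.205, 0.929, 0.3, 0.065]
wrist_force: [0.3, 0.9, 1.1]
opening: 0.45
grasp_force: 0.0
```

Run:
```python
from plan import *
p,C,o=now();print(p)
M=frame(-54.4,25);c=np.array([.466,.4665,.09]);n=np.array([.582,-.813]);c[:2]+=n*-.0014;g=c-.028*M[:,0]
for d in(.006,):go(g-d*M[:,2],M);
```

```text
[0.42980872 0.46538899 0.15169776]
shift [ 0.0021 -0.0089  0.0579] rot [-0.15 -0.01  0.19] rows>= 1.4
```

>>> servo_tool --series "0.1 0.002 -0.009 0.01 0 0 0;0.1 0.002 -0.009 0.025 0 0 0;0.1 0.002 -0.009 0.042 0 0 0;0.1 0.002 -0.009 0.054 0 0 0;0.1 0.002 -0.009 0.058 0 0 0;0.1 0.002 -0.009 0.058 0 0 0;1 0.002 -0.009 0.058 0 0 0;1 0.002 -0.009 0.058 0 0 0;1 0.002 -0.009 0.058 0 0 0;1 0.002 -0.009 0.058 0 0 0;1 0.002 -0.009 0.058 0 0 0;1 0.002 -0.009 0.058 0 0 0"

```text
time_s: 13.3
eef_pos: [0.4412, 0.4537, 0.0957]
eef_rot: [0.205, 0.929, 0.3, 0.066]
wrist_force: [2.3, -1.1, 5.8]
opening: 0.083
grasp_force: 58.6
```

Run:
```python
from plan import *
i,P,E,f,c=cam("wrist")
p,C,o=now();print(p,o["wrist_force"].round(1),o["torque"].round(2),o["opening"],o["grasp_force"])
bail(P,[.466,.4665],35.6,.08,.106)
print("up",C.T@[0,0,.3])
```

```text
[0.44125401 0.45361179 0.09563164] [ 1.8 -2.   5.5] [-0.17 -0.28  0.08] 0.07950240788221777 58.61932151019573
t [-46, -42, -38, -34, -30, -26, -22, -18, -14, -10, -6, -2, 2, 6, 10, 14, 18, 22, 26, 30, 34, 38, 42, 46, 50] 
z [np.float64(90.6), np.float64(94.0), np.float64(104.5), np.float64(105.0), np.float64(104.7), np.float64(104.7), np.float64(104.6), np.float64(104.6), np.float64(103.9), np.float64(100.1), np.float64(102.2), np.float64(102.4), np.float64(102.5), np.float64(102.3), np.float64(100.2), np.float64(98.0), np.float64(95.8), np.float64(94.6), np.float64(94.6), np.float64(94.6), np.float64(94.7), np.float64(94.6), np.float64(93.9), np.float64(90.8), np.float64(87.2)] 
s [np.float64(-2.9), np.float64(-2.7), np.float64(-7.0), np.float64(-7.3), np.float64(-7.1), np.float64(-7.1), np.float64(-1.6), np.float64(-3.4), np.float64(-9.3), np.float64(-2.9), np.float64(-3.0), np.float64(-2.5), np.float64(-2.7), np.float64(-2.7), np.float64(-2.8), np.float64(-2.7), np.float64(-2.7), np.float64(-2.8), np.float64(-2.9), np.float64(-3.0), np.float64(-2.8), np.float64(-2.5), np.float64(-3.0), np.float64(-3.0), np.float64(-2.9)]
up [ 7.15654964e-05  1.26207261e-01 -2.72161206e-01]
```

>>> servo_tool --series "1 0 0.004 -0.008 0 0 0;1 0 0.013 -0.027 0 0 0;1 0 0.026 -0.056 0 0 0;1 0 0.04 -0.086 0 0 0;1 0 0.054 -0.116 0 0 0;1 0 0.068 -0.146 0 0 0;1 0 0.082 -0.176 0 0 0;1 0 0.096 -0.206 0 0 0;1 0 0.109 -0.236 0 0 0;1 0 0.12 -0.26 0 0 0;1 0 0.126 -0.272 0 0 0;1 0 0.126 -0.272 0 0 0"

```text
time_s: 14.35
eef_pos: [0.4413, 0.4542, 0.3979]
eef_rot: [0.204, 0.929, 0.3, 0.068]
wrist_force: [0.1, 0.1, -1.6]
opening: 0.085
grasp_force: 58.5
```

Run:
```python
from plan import *
i,P,E,f,c=cam("wrist")
p,C,o=now();print(p,o["q"].round(3),o["opening"],o["grasp_force"])
k=p+C@[.0265,0,0];bail(P,k[:2],35.6,p[2]-.02,p[2]+.011)
# two-leg carry: waypoint over washing basket, then front-high of short stand
t,M=stand("short",[.0265,.0015,0])
for f in(1/3,2/3,1):
    W=p+(np.array([.40,-.12,.39])-p)*f;go(W,frame(-54.4+(15.8+54.4)*f*.7,25))
print(t(-.11,.2));go(t(-.11,.2),M)
```

```text
[0.44079324 0.45384136 0.39477106] [ 0.805  0.32   1.217 -0.428  1.677  1.72 ] 0.08079179352217818 58.50817658007145
t [-46, -42, -38, -34, -30, -26, -22, -18, -14, -10, -6, -2, 2, 6, 10, 14, 18, 22, 26, 30, 34, 38, 42, 46, 50] 
z [np.float64(391.2), np.float64(395.4), np.float64(401.1), np.float64(401.0), np.float64(400.8), np.float64(399.6), np.float64(398.5), np.float64(404.3), np.float64(404.8), np.float64(401.2), np.float64(403.5), np.float64(404.7), np.float64(404.8), np.float64(404.6), np.float64(403.5), np.float64(401.1), np.float64(398.9), np.float64(396.9), np.float64(396.8), np.float64(396.8), np.float64(396.9), np.float64(397.2), np.float64(396.7), np.float64(394.5), np.float64(390.7)] 
s [np.float64(1.4), np.float64(1.0), np.float64(-0.3), np.float64(-0.4), np.float64(-0.3), np.float64(0.1), np.float64(-2.3), np.float64(1.7), np.float64(0.8), np.float64(0.9), np.float64(1.1), np.float64(1.2), np.float64(1.1), np.float64(1.2), np.float64(1.3), np.float64(1.1), np.float64(1.4), np.float64(1.4), np.float64(1.3), np.float64(1.4), np.float64(1.2), np.float64(1.2), np.float64(1.2), np.float64(1.0), np.float64(0.9)]
shift [-0.123   0.1329  0.0632] rot [ -0.21   6.82 -14.65] rows>= 4.6
shift [-0.246   0.2658  0.1263] rot [ -0.21  13.71 -29.51] rows>= 9.2
shift [-0.3689  0.3987  0.1895] rot [ -0.2   20.61 -44.36] rows>= 13.8
[ 0.39456335 -0.45981976  0.32886607]
shift [-0.5722  0.6203  0.3593] rot [ -0.19  29.47 -63.47] rows>= 22.0
```

>>> servo_tool --series "1 -0.012 0.012 0.006 0 0.6 -1.4;1 -0.034 0.037 0.018 0 1.9 -4.1;1 -0.057 0.062 0.029 0 3.2 -6.9;1 -0.08 0.087 0.041 -0.1 4.5 -9.7;1 -0.104 0.112 0.053 -0.1 5.8 -12.5;1 -0.127 0.137 0.065 -0.1 7.1 -15.2;1 -0.15 0.162 0.077 -0.1 8.4 -18;1 -0.173 0.187 0.089 -0.1 9.7 -20.8;1 -0.196 0.212 0.1 -0.1 11 -23.6;1 -0.219 0.237 0.112 -0.1 12.2 -26.3;1 -0.242 0.262 0.124 -0.2 13.5 -29.1;1 -0.265 0.287 0.136 -0.2 14.8 -31.9"

```text
time_s: 15.4
eef_pos: [0.4107, 0.046, 0.3883]
eef_rot: [0.175, 0.797, 0.565, 0.122]
wrist_force: [0.9, 0.2, -3.3]
opening: 0.078
grasp_force: 58.6
```

Run:
```python
from plan import *
p,C,o=now();print(p,o["q"].round(3))
t,M=stand("short",[.0265,.0015,0])
go(np.array([.40,-.2,.39]),frame(-5,25))
W=t(-.11,.2);W[2]=.385;go(W,M)
```

```text
[0.41067314 0.04598451 0.38826569] [-0.104 -0.57   2.028 -0.105  1.266  0.243]
shift [-0.2356  0.0654  0.029 ] rot [ -0.35   6.21 -12.96] rows>= 5.9
shift [-0.4825  0.1366  0.0682] rot [ -0.38  14.94 -31.84] rows>= 12.1
```

>>> servo_tool --series "1 -0.03 0.009 0.004 0 0.9 -2;1 -0.06 0.017 0.009 0 1.9 -4;1 -0.09 0.026 0.013 -0.1 2.8 -6;1 -0.121 0.034 0.017 -0.1 3.7 -8;1 -0.151 0.043 0.021 -0.1 4.7 -10;1 -0.181 0.051 0.026 -0.1 5.6 -11.9;1 -0.211 0.06 0.03 -0.2 6.5 -13.9;1 -0.241 0.068 0.034 -0.2 7.5 -15.9;1 -0.271 0.077 0.038 -0.2 8.4 -17.9;1 -0.302 0.085 0.043 -0.2 9.3 -19.9;1 -0.332 0.094 0.047 -0.3 10.3 -21.9;1 -0.362 0.102 0.051 -0.3 11.2 -23.9"

```text
time_s: 16.4
eef_pos: [0.3975, -0.3332, 0.3857]
eef_rot: [0.143, 0.648, 0.73, 0.164]
wrist_force: [0.4, -0.9, -2.9]
opening: 0.085
grasp_force: 58.6
```

Run:
```python
from plan import *
p,C,o=now();print(p,o["q"].round(3))
t,M=stand("short",[.0265,.0015,0])
W=t(-.11,.2);W[2]=.385;go(W,M)
```

```text
[ 0.39746605 -0.33321283  0.3856619 ] [-1.174 -0.197  1.779  0.424  1.448 -1.322]
shift [-0.1254 -0.0163 -0.0075] rot [ 0.09  3.58 -8.21] rows>= 3.0
```

>>> servo_tool --series "1 -0.025 -0.003 -0.001 0 0.7 -1.6;1 -0.055 -0.007 -0.003 0 1.6 -3.6;1 -0.085 -0.011 -0.005 0 2.4 -5.6;1 -0.11 -0.014 -0.006 0.1 3.1 -7.2;1 -0.125 -0.016 -0.007 0.1 3.6 -8.2;1 -0.125 -0.016 -0.007 0.1 3.6 -8.2;1 -0.125 -0.016 -0.007 0.1 3.6 -8.2;1 -0.125 -0.016 -0.007 0.1 3.6 -8.2"

```text
time_s: 17.07
eef_pos: [0.3959, -0.4574, 0.3867]
eef_rot: [0.131, 0.589, 0.779, 0.172]
wrist_force: [0.4, 0.3, -2.2]
opening: 0.08
grasp_force: 58.6
```

```bash
cat >> plan.py <<'E'
def hook(P,s,yaw,z0):
    a=np.radians(yaw);ex=np.array([np.cos(a),np.sin(a)]);ey=np.array([-ex[1],ex[0]])
    A=P.reshape(-1,3);X=(A[:,:2]-s)@ex;Y=(A[:,:2]-s)@ey
    k=(X>-.05)&(X<.06)&(abs(Y)<.02)&(A[:,2]>z0-.01)&(A[:,2]<z0+.028)
    for x in range(-44,60,4):
        j=k&(X*1e3>=x)&(X*1e3<x+4)
        if j.sum()>2:print(x,j.sum(),"y",np.percentile(Y[j]*1e3,[5,50,95]).round(1),"z",np.percentile(A[j,2]*1e3,95).round(1))
E
python3 - <<'E'
from plan import *
i,P,E,f,c=cam("wrist");np.save("w9.npy",P);cv2.imwrite("pics/w9.png",i[...,::-1])
p,C,o=now();print(p,o["q"].round(3))
k=p+C@[.0265,.0,0];bail(P,k[:2],105.8,p[2]-.03,p[2]+.011)
hook(P,np.array([.4945,-.404]),15.8,.12)
sh=P[(P[...,2]>.303)&(P[...,2]<.325)&(P[...,0]>.45)&(P[...,1]>-.5)];print("shelf",len(sh),cv2.minAreaRect(sh[:,:2].astype(np.float32)))
t,M=stand("short",[.0265,.0015,0])
for w in((-.11,.15),(-.075,.03),(0,.03)):go(t(*w),M)
E
```

```text
[ 0.39607837 -0.45720539  0.38751161] [-1.269  0.086  1.505  0.437  1.539 -1.556]
t [-46, -42, -38, -34, -30, -26, -22, -18, -14, -10, -6, -2, 2, 6, 10, 14, 18, 22, 26, 30, 34, 38, 42, 46, 50] 
z [np.float64(380.9), np.float64(384.6), np.float64(395.3), np.float64(396.7), np.float64(396.3), np.float64(396.5), np.float64(395.8), np.float64(396.0), np.float64(397.3), np.float64(390.3), np.float64(392.7), np.float64(393.2), np.float64(393.4), np.float64(393.4), np.float64(391.6), np.float64(389.5), np.float64(386.9), np.float64(385.3), np.float64(385.2), np.float64(385.3), np.float64(385.3), np.float64(385.2), np.float64(384.7), np.float64(382.2), np.float64(378.3)] 
s [np.float64(1.0), np.float64(0.8), np.float64(-3.4), np.float64(-3.5), np.float64(-3.8), np.float64(-3.6), np.float64(2.0), np.float64(1.4), np.float64(-1.8), np.float64(0.7), np.float64(0.4), np.float64(0.9), np.float64(0.7), np.float64(0.7), np.float64(1.0), np.float64(0.9), np.float64(1.0), np.float64(1.2), np.float64(1.2), np.float64(1.1), np.float64(1.1), np.float64(1.1), np.float64(0.9), np.float64(0.8), np.float64(1.0)]
-36 12 y [-3.4 -0.6  2.3] z 139.0
-32 13 y [-3.9 -0.9  2.4] z 141.5
-28 13 y [-4.  -0.2  2. ] z 140.2
-24 10 y [-4.6 -1.4  1.1] z 136.6
-20 10 y [-4.2  0.4  4.1] z 131.7
-16 17 y [-4.5 -0.9  3.8] z 127.7
-12 8 y [-5.3 -1.7  3.3] z 125.8
-8 9 y [-5.  -2.7  1.6] z 124.9
24 6 y [-4.1  0.4  2.9] z 128.9
28 10 y [-5.6  0.9  3.2] z 128.2
32 11 y [-2.2  0.8  3.1] z 130.9
44 18 y [-6.  -1.9  2. ] z 133.4
48 34 y [-5.4 -2.   2.8] z 147.0
52 299 y [-17.7   1.5  14.6] z 146.8
56 8 y [-7.5 16.  16.1] z 145.1
shelf 10038 ((0.5345089435577393, -0.3947012722492218), (0.08104200661182404, 0.10028715431690216), 14.992627143859863)
shift [-0.0019 -0.0479  0.0975] rot [0.03 0.12 0.05] rows>= 2.6
shift [-0.0016 -0.067   0.2211] rot [0.03 0.12 0.05] rows>= 5.5
shift [-0.0016  0.001   0.2528] rot [0.03 0.12 0.05] rows>= 6.1
```

View pics/w9.png

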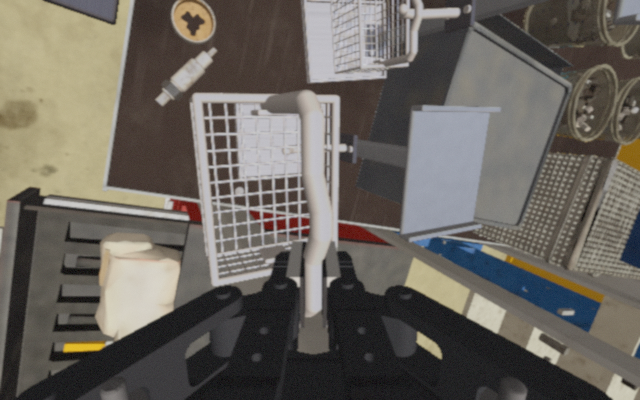

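The wrist view shows the short hook at (290–350,150) under the bail and its shelf at (445,170). The deep basket hangs undisturbed at (380,30). A pale dot at (240,190), seen through the mesh, may be the valve, so I'll locate it before lowering.

```bash
sed -i 's/\[.4945,-.404,.120\]),15.8/[.4950,-.4050,.120]),15.4/' plan.py
python3 - <<'E'
from plan import *
T=np.load("top0.npy");P=np.load("w9.npy")
for A,n in((T,"T"),(P,"W")):
    A=A.reshape(-1,3)
    k=(A[:,0]>.3)&(A[:,0]<.56)&(A[:,1]<-.42)&(A[:,1]>-.56)&(A[:,2]>.03)&(A[:,2]<.112)
    B=A[k];print(n,len(B));
    H,xe,ye=np.histogram2d(B[:,0],B[:,1],bins=[np.arange(.3,.57,.02),np.arange(-.56,-.41,.02)]);
    for i,j in zip(*np.where(H>2)):print(xe[i].round(2),ye[j].round(2),int(H[i,j]),B[(B[:,0]>=xe[i])&(B[:,0]<xe[i+1])&(B[:,1]>=ye[j])&(B[:,1]<ye[j+1]),2].max().round(3))
print(T[208:216:2,470:478:2].round(3).reshape(-1,3))
t,M=stand("short",[.0272,.0015,-.0008])
for w in((-.11,.15),(-.08,.06),(-.075,.03),(0,.03)):go(t(*w),M)
E
```

```text
T 185
0.42 -0.56 27 0.112
0.42 -0.54 66 0.112
0.44 -0.54 47 0.108
0.46 -0.54 40 0.111
W 670
0.42 -0.56 104 0.111
0.42 -0.54 265 0.112
0.44 -0.54 175 0.112
0.46 -0.54 126 0.111
[[ 0.473 -0.49   0.002]
 [ 0.473 -0.497  0.001]
 [ 0.472 -0.504  0.001]
 [ 0.473 -0.512 -0.002]
 [ 0.466 -0.489 -0.001]
 [ 0.465 -0.495  0.005]
 [ 0.468 -0.507 -0.011]
 [ 0.466 -0.513 -0.006]
 [ 0.46  -0.489 -0.004]
 [ 0.458 -0.494  0.002]
 [ 0.458 -0.502  0.001]
 [ 0.459 -0.512 -0.006]
 [ 0.45  -0.485  0.005]
 [ 0.453 -0.497 -0.009]
 [ 0.449 -0.5    0.005]
 [ 0.451 -0.51  -0.003]]
shift [-0.0029 -0.0479  0.0983] rot [ 0.03 -0.05  0.41] rows>= 2.6
shift [-0.0029 -0.0588  0.1926] rot [ 0.03 -0.05  0.41] rows>= 4.8
shift [-0.0028 -0.067   0.2219] rot [ 0.03 -0.05  0.41] rows>= 5.6
shift [-0.0033  0.001   0.2536] rot [ 0.03 -0.05  0.41] rows>= 6.1
```

Run:
```python
from plan import *
T=np.load("top0.npy");g=cv2.imread("pics/top0.png",0);h=cv2.imread("pics/w9.png",0);P=np.load("w9.npy")
sub=g[203:220,465:482];v,u=np.unravel_index(sub.argmax(),sub.shape);v+=203;u+=465;print(u,v,T[v-1:v+2,u-1:u+2].round(3).tolist())
sub=h[183:197,232:248];v,u=np.unravel_index(sub.argmax(),sub.shape);v+=183;u+=232;print(u,v,P[v-2:v+3:2,u-2:u+3:2].round(3).tolist())
for A in(T,P):
    B=A.reshape(-1,3);B=B[(B[:,0]>.3)&(B[:,0]<.6)&(B[:,1]<-.45)&(B[:,1]>-.62)&(B[:,2]>.03)&(B[:,2]<.29)]
    print(len(B),np.percentile(B,[1,25,50,75,99],axis=0).round(3).tolist())
    for y in np.arange(-.62,-.45,.02):
        k=(B[:,1]>=y)&(B[:,1]<y+.02)
        if k.sum()>3:print(y.round(2),k.sum(),B[k].min(0).round(3),B[k].max(0).round(3))
```

```text
465 212 [[[0.463, -0.466, 0.004], [0.463, -0.47, 0.002], [0.461, -0.471, 0.01]], [[0.459, -0.465, 0.005], [0.459, -0.469, 0.002], [0.458, -0.471, 0.008]], [[0.455, -0.464, 0.005], [0.456, -0.47, -0.001], [0.453, -0.469, 0.012]]]
239 194 [[[0.457, -0.497, -0.001], [0.46, -0.497, -0.0], [0.464, -0.496, -0.001]], [[0.381, -0.443, 0.292], [0.382, -0.442, 0.293], [0.384, -0.442, 0.293]], [[0.459, -0.504, -0.002], [0.461, -0.503, 0.0], [0.465, -0.503, -0.001]]]
730 [[0.422, -0.562, 0.034], [0.425, -0.532, 0.108], [0.438, -0.524, 0.176], [0.457, -0.522, 0.236], [0.479, -0.519, 0.288]]
-0.58 25 [ 0.422 -0.566  0.033] [ 0.425 -0.56   0.287]
-0.56 104 [ 0.421 -0.559  0.036] [ 0.425 -0.54   0.289]
-0.54 586 [ 0.421 -0.54   0.03 ] [ 0.482 -0.52   0.29 ]
-0.52 15 [ 0.431 -0.52   0.036] [ 0.472 -0.518  0.268]
2074 [[0.424, -0.561, 0.035], [0.425, -0.536, 0.097], [0.429, -0.525, 0.144], [0.443, -0.522, 0.2], [0.474, -0.522, 0.253]]
-0.58 32 [ 0.424 -0.563  0.081] [ 0.425 -0.56   0.186]
-0.56 363 [ 0.424 -0.56   0.037] [ 0.425 -0.54   0.239]
-0.54 1676 [ 0.424 -0.54   0.03 ] [ 0.48  -0.521  0.257]
```

The structure at y < -0.52 is a frame leg, 3 cm or more from the gripper's path. The dot is flat on the worktop and the valve is far off, beside the washing basket. I'll lower the basket and move in.

>>> servo_tool --series "1 -0.001 -0.012 0.024 0 0 0.4;1 -0.002 -0.03 0.06 0 0 0.4;1 -0.003 -0.048 0.098 0 0 0.4;1 -0.003 -0.052 0.13 0 0 0.4;1 -0.003 -0.056 0.165 0 0 0.4;1 -0.003 -0.06 0.195 0 0 0.4;1 -0.003 -0.065 0.215 0 0 0.4;1 -0.003 -0.067 0.222 0 0 0.4;1 -0.003 -0.067 0.222 0 0 0.4"

```text
time_s: 17.87
eef_pos: [0.4291, -0.4512, 0.1576]
eef_rot: [0.13, 0.591, 0.777, 0.173]
wrist_force: [-0.4, 0.5, -3.0]
opening: 0.081
grasp_force: 58.6
```

Run:
```python
from plan import *
p,C,o=now();print(p,o["q"].round(3),o["wrist_force"].round(1))
t,M=stand("short",[.0272,.0015,-.0008])
for w in((-.075,.03),(0,.03)):go(t(*w),M)
```

```text
[ 0.42906256 -0.45118391  0.1575672 ] [-1.209  0.325  1.706  0.487  1.121 -1.696] [-0.4  0.5 -3. ]
shift [-0.0002  0.0001 -0.0006] rot [ 0.   -0.14  0.04] rows>= 0.0
shift [-0.0003  0.068   0.0311] rot [ 0.   -0.14  0.04] rows>= 1.8
```

>>> servo_tool --series "1 0 0.008 0.003 0 0 0;1 0 0.02 0.009 0 0 0;1 0 0.034 0.015 0 0 0;1 0 0.048 0.022 0 0 0;1 0 0.06 0.027 0 0 0;1 0 0.066 0.03 0 0 0;1 0 0.068 0.031 0 0 0;1 0 0.068 0.031 0 0 0"

```text
time_s: 18.53
eef_pos: [0.502, -0.4334, 0.1608]
eef_rot: [0.133, 0.591, 0.777, 0.172]
wrist_force: [-0.0, -0.3, -3.0]
opening: 0.081
grasp_force: 58.7
```

Run:
```python
from plan import *
i,P,E,f,c=cam("wrist");cv2.imwrite("pics/w10.png",i[...,::-1])
p,C,o=now();print(p,o["wrist_force"].round(1))
t,M=stand("short",[.0272,.0015,-.0008])
s=np.array([.495,-.405]);K=p+C@[.0272,.0015,-.0008];a=np.radians(15.4);ex=np.array([np.cos(a),np.sin(a)]);ey=np.array([-ex[1],ex[0]]);print("kink XY",(K[:2]-s)@ex,(K[:2]-s)@ey,K[2])
hook(P,s,15.4,.12)
bail(P,K[:2],105.4,p[2]-.012,p[2]+.011)
for w in((0,.03),(0,0)):go(t(*w),M)
```

```text
[ 0.50136648 -0.43362334  0.16053301] [ 0.  -0.5 -3. ]
kink XY -0.00046999971542670786 -0.0020815457480341942 0.16181571463218355
-36 64 y [-1.8  0.9  3.2] z 139.4
-32 234 y [-3.2  1.4  4.7] z 140.7
-28 201 y [-2.9  2.2  5. ] z 140.4
-24 168 y [-2.5  2.6  5. ] z 137.1
-20 141 y [-2.8  2.3  4.9] z 132.2
-16 158 y [-3.5  1.5  4.8] z 127.7
-12 147 y [-3.4  1.6  4.9] z 125.9
-8 173 y [-18.3   0.8   4.8] z 145.7
-4 230 y [-18.7  -1.1   4.6] z 146.4
0 207 y [-18.7  -0.7   4.6] z 144.0
4 145 y [-4.4  1.1  4.7] z 125.2
8 112 y [-3.9  0.8  4.7] z 124.8
12 15 y [-19.1 -18.4 -14. ] z 147.6
16 4 y [-19.  -18.7 -18.5] z 146.1
20 44 y [-1.7  2.   4.3] z 128.2
24 145 y [-4.1  0.7  4.4] z 129.0
28 144 y [-3.9  1.   4.4] z 129.9
32 146 y [-3.7  1.1  4.6] z 131.0
36 149 y [-3.8  0.9  4.6] z 132.3
40 132 y [-4.2  0.8  4.3] z 133.4
44 133 y [-4.1  0.8  4.3] z 133.8
48 251 y [-3.9  0.3  4.3] z 147.5
52 2113 y [-16.    4.2  16.2] z 146.8
56 59 y [17.1 17.4 17.6] z 147.5
t [-46, -42, -38, -34, -30, -26, -22, -18, -14, -10, -6, -2, 2, 6, 10, 14, 18, 22, 26, 30, 34, 38, 42, 46, 50] 
z [np.float64(155.7), np.
[... 314 characters left out ...]
9.2), np.float64(159.2), np.float64(159.2), np.float64(159.4), np.float64(159.3), np.float64(158.9), np.float64(156.0), np.float64(152.4)] 
s [np.float64(0.7), np.float64(0.8), np.float64(-3.4), np.float64(-3.8), np.float64(-3.8), np.float64(-3.6), np.float64(1.3), np.float64(0.3), np.float64(-5.4), np.float64(0.4), np.float64(0.4), np.float64(0.6), np.float64(0.5), np.float64(0.5), np.float64(0.8), np.float64(0.9), np.float64(0.9), np.float64(0.9), np.float64(0.8), np.float64(0.9), np.float64(0.9), np.float64(0.8), np.float64(0.7), np.float64(1.0), np.float64(1.3)]
shift [ 0.0021 -0.0006  0.0023] rot [0.02 0.12 0.12] rows>= 0.1
shift [ 0.0022 -0.0133  0.0295] rot [0.02 0.12 0.12] rows>= 0.8
```

>>> servo_tool --series "1 0.001 -0.002 0.004 0 0 0;1 0.002 -0.004 0.008 0 0 0;1 0.0025 -0.006 0.012 0 0 0;1 0.0025 -0.008 0.016 0 0 0;1 0.0025 -0.01 0.02 0 0 0;1 0.0025 -0.011 0.023 0 0 0;1 0.0025 -0.012 0.0255 0 0 0;1 0.0025 -0.013 0.0275 0 0 0;1 0.0025 -0.0135 0.0285 0 0 0;1 0.0025 -0.0135 0.029 0 0 0;1 0.0025 -0.0135 0.029 0 0 0"

```text
time_s: 19.5
eef_pos: [0.5007, -0.4313, 0.1283]
eef_rot: [0.132, 0.591, 0.777, 0.172]
wrist_force: [0.7, -0.5, -2.2]
opening: 0.083
grasp_force: 58.7
```

Run:
```python
from plan import *
p,C,o=now();K=p+C@[.0272,.0015,-.0008];s=np.array([.495,-.405]);a=np.radians(15.4);ex=np.array([np.cos(a),np.sin(a)]);ey=np.array([-ex[1],ex[0]]);print("kink XY",(K[:2]-s)@ex,(K[:2]-s)@ey,K[2],o["wrist_force"].round(1),o["torque"].round(2))
```

```text
kink XY -0.00048205748149531013 0.0003313604125483717 0.12956083909496188 [ 0.7 -0.5 -2.2] [-0.19  0.33  0.03]
```

>>> servo_tool --series "1 0 -0.0004 0.001 0 0 0;1 0 -0.0004 0.001 0 0 0;0.8 0 -0.0004 0.001 0 0 0;0.7 0 -0.0004 0.001 0 0 0;0.6 0 -0.0004 0.001 0 0 0;0.5 0 -0.0004 0.001 0 0 0;0.4 0 -0.0004 0.001 0 0 0;0.3 0 0 -0.001 0 0 0;0.3 0 0 -0.01 0 0 0;0.3 0 0 -0.03 0 0 0;0.3 0 0 -0.06 0 0 0;0.3 0 0 -0.09 0 0 0"

```text
time_s: 20.5
eef_pos: [0.4631, -0.4407, 0.2105]
eef_rot: [0.131, 0.591, 0.777, 0.172]
wrist_force: [0.6, -0.5, -0.1]
opening: 0.347
grasp_force: 0.0
```

>>> servo_tool --series "0.3 0 0 -0.03 0 0 0;0.3 0 0 -0.06 0 0 0;0.3 0 0 -0.09 0 0 0;0.3 0 0 -0.11 0 0 0;0.3 0 0 -0.12 0 0 0;0.3 0 0 -0.12 0 0 0;0.3 0 0 -0.12 0 0 0;0.3 0 0 -0.12 0 0 0;0.3 0 0 -0.12 0 0 0;0.3 0 0 -0.12 0 0 0;0.3 0 0 -0.12 0 0 0;0.3 0 0 -0.12 0 0 0"

```text
time_s: 21.5
eef_pos: [0.415, -0.4542, 0.3178]
eef_rot: [0.132, 0.591, 0.777, 0.172]
wrist_force: [0.4, -0.1, 0.6]
opening: 0.353
grasp_force: 0.0
```

Run:
```python
from plan import *
i,P,E,f,c=cam("wrist");cv2.imwrite("pics/w11.png",i[...,::-1])
p,C,o=now();print(p,o["dq"].round(3),o["wrist_force"].round(1))
bail(P,[.495,-.405],105.4,.11,.14,.012)
bail(P,[.5614,-.2298],110.4,.165,.195,.012)
```

```text
[ 0.41501129 -0.45427578  0.31799786] [-0.002 -0.004 -0.003  0.     0.002 -0.001] [-0.5 -0.8  0.8]
t [-46, -42, -38, -34, -30, -26, -22, -18, -14, -10, -6, -2, 2, 6, 10, 14, 18, 22, 26, 30, 34, 38, 42, 46, 50] 
z [np.float64(120.9), np.float64(124.9), np.float64(126.0), np.float64(126.0), np.float64(125.9), np.float64(125.8), np.float64(125.7), np.float64(126.3), np.float64(128.2), np.float64(130.4), np.float64(132.3), np.float64(133.3), np.float64(133.3), np.float64(132.8), np.float64(131.3), np.float64(128.7), np.float64(127.1), np.float64(125.0), np.float64(125.3), np.float64(125.2), np.float64(125.3), np.float64(125.0), np.float64(124.7), np.float64(121.9), np.float64(118.7)] 
s [np.float64(-1.4), np.float64(-1.3), np.float64(-0.6), np.float64(-0.2), np.float64(0.0), np.float64(-0.1), np.float64(-0.1), np.float64(-0.2), np.float64(-0.7), np.float64(-0.8), np.float64(1.3), np.float64(0.2), np.float64(0.1), np.float64(0.4), np.float64(-0.4), np.float64(-0.6), np.float64(-0.5), np.float64(-0.3), np.float64(-0.0), np.float64(-0.0), np.float64(-0.2), np.float64(-0.2), np.float64(-0.3), np.float64(-0.7), np.float64(-0.3)]
t [-50, -46, -42, -38, -34, -30, -26, -22, -18, -14] 
z [np.float64(172.4), np.float64(176.4), np.float64(180.3), np.float64(180.8), np.float64(180.8), np.float64(180.8), np.float64(180.5), np.float64(181.1), np.float64(181.3), np.float64(183.3)] 
s [np.float64(-0.4), np.float64(-1.5), np.float64(-1.4), np.float64(-1.0), np.float64(-1.2), np.float64(-1.2), np.float64(-1.5), np.float64(-1.8), np.float64(-1.0), np.float64(-0.7)]
```

View pics/w11.png

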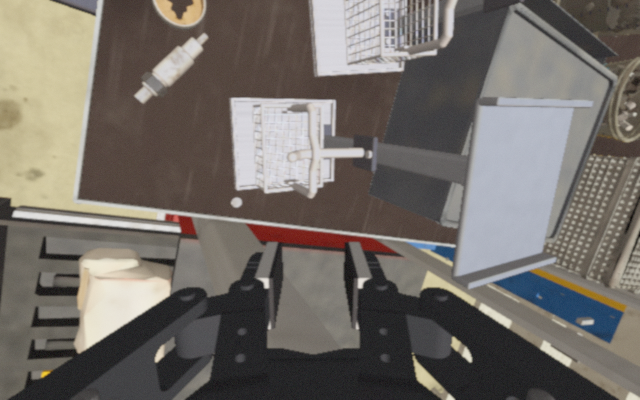

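The shallow basket hangs level from its kink at (315,153), and the deep basket still hangs at (400,30). The robot is clear of both, so I'm handing in.

```bash
python3 -c "
from bench import ctrl
print(ctrl.hand_in())"
```

```text
the job is handed in; nothing more can be done
None
```

Both baskets hang level and free from the middle kink of their bails, the deep one on the tall stand and the shallow one on the short stand. The job was handed in at about 21.5 s with the gripper clear, and I saw nothing else disturbed in the last wrist view, which covers only part of the worktop.

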